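Unlatch and open the supply chest

TASK

Open the plywood supply chest: flip its steel hasp off the staple and swing it up until it sticks straight out or further, then raise the lid by its lift tab until it stands upright, and let go. Leave the hasp swung up and the jar and the bottle near the chest where they stand.

Things in the scene. Friction and masses are not known exactly. Their poses are not given: they have to be found in the camera images.
- chest: Fixed plywood chest with steel corner angles, 170 mm deep (its x), 200 mm wide (its y), 116 mm high with the lid shut (rim at 100 mm, lid 16 mm thick). Origin at the centre of its underside; x points to its hinged rear, y to its left seen from the front, z up. It stands turned by up to 0.4 rad. It does not move.
- hasp_roll (a point): Centre of the hasp's finger roll: a steel bar 10 mm in diameter and 28 mm long, parallel to the chest's y, at the outer foot of the hasp strap. Shut, it stands 31 mm clear of the front face of the chest (its centre), 70 mm above the bench, right of the middle (chest y = -55 mm). It can be pinched by its two ends (28 mm wide) from above, and turns freely between the fingers. It swings about the pin on a radius of 55 mm.
- hasp_pin (a point): Centre of the hasp's hinge pin (axis parallel to the chest's y), at the lid's front top edge, 118 mm above the bench when the lid is shut; it rides on the lid. The strap (28 mm wide, 3 mm thick, 50 mm long) hangs from it in front of the chest; its slot sits over a staple that sticks 19 mm out of the chest front, 31 mm below the pin.
- hasp (a joint): Swing of the hasp relative to the lid, rad: 0 = hanging shut over the staple, 1.57 = sticking straight out to the front, 2.8 = folded back over the lid (stop). It is stiff and stays wherever it is left (about 1 to 1.5 N at the roll moves it). Below about 0.5 the staple holds it and the lid cannot be raised.
- lift_tab (a point): Grasp point of the lid's lift tab: a rigid steel tongue 28 mm wide (chest y) and 12 mm thick that sticks 32 mm forward from the lid's front edge, left of the middle (chest y = +78 mm); the point lies at mid-thickness, 20 mm out from the front face, 108 mm above the bench when shut. It moves with the lid and points straight up when the lid is upright. Pinched across its width from above it can turn between the fingers.
- lid_hinge (a point): Middle of the lid's hinge axis (parallel to the chest's y) at the chest's rear top rim, 100 mm above the bench. The lift tab swings about it on a radius of 190 mm.
- lid (a joint): Lid angle, rad: 0 = shut, 1.57 = upright, 1.85 = stop, leaning back. The hinge is stiff: the lid stays where it is left; raising it takes about 4 to 7 N at the tab.
- jar: Loose bystander: glass sample jar with a yellowish lid, 56 mm in diameter, 75 mm high, standing behind the chest, to the right. Origin at the centre of its underside.
- drops: Loose bystander: brown dropper bottle, 33 mm in diameter, 102 mm high, standing behind the chest, to the left. Origin at the centre of its underside.

How it is judged:
By the outcome, as a careful person would: the job done as asked, in the order asked, and still so for the second after the job is handed in, with the robot touching nothing.
It also fails if it takes over 51 s, if anything falls off the work surface, if the arm or the gripper's body presses on something with over 40 N, if the wrist force passes 120 N, or if a joint passes its speed limit or range.

ROBOT

A 7-joint arm with a two-finger parallel gripper is mounted at the origin on a cart in front of the work surface, level with it; the furniture and walls round the work are solid. World frame = base frame: x ahead of the robot, y to its left, z up, the work surface at z = 0. Lengths are in m, angles in rad, forces in N, time in s.
With the tool pointing down it reaches from about 0.4 to 0.9 m from the base axis. Payload 5.5 kg.
Tool frame: the origin (TCP) lies at the very end of the fingers, on their centre line; the grasp point (between the pads) lies 19 mm behind it; x points along the fingers, y is the direction in which the jaws open and shut, and the axes are right-handed (so a half turn about x gives the same grasp; the last joint's range is limited). The gripper opens to 92 mm and grips with 3 to 60 N. Pads are 19 mm wide; open, the fingers measure 130 mm over their backs; the gripper's body (75 mm by 190 mm) begins 47 mm behind the grasp point.
Start: joints at [-0.851, 0.501, -0.427, 1.55, 0.221, 1.138, -0.21], TCP at [0.287, 0.583, 0.227] pointing down, gripper open.
Joint ranges: [-2.88, 2.88], [-0.31, 2.03], [-1.54, 1.56], [0.2, 2.42], [-1.41, 4.55], [0.19, 2.02], [-2.57, 2.57]. Speed limits (rad/s): [2.57, 2.57, 3.14, 3.14, 3.14, 3.14, 3.14].

INTERFACE

Orientations are given as a rotation vector (axis times angle).
In Python, from cell import monitor, optics, order gives the robot as it stands.
- The arm moves only by the tool apply_moves, never from a script. Its argument "series" is a list of rows, each an object of numbers: "dx", "dy", "dz": the shift along the tool's x, y, z in cm; "rx", "ry", "rz": the turn, a rotation vector about the tool's x, y, z in rad; "grip": the closure, from 0 (fully open) to 1 (shut). In form: [{"dx": .., "dy": .., "dz": .., "rx": .., "ry": .., "rz": .., "grip": ..}, ...]. A call has 1 to 8 rows; each row shifts and turns the commanded pose from where the row before left it, along the tool's axes as they then stand; what a row does not reach is not made up. A row lasts 1/8 s, in which the tool goes at most 62.5 mm and 10.7 degrees, less where a joint would pass 70% of its speed; a pose out of reach is approached as far as the arm can. A call with a gripper value outside its range is refused whole. The fingers move at their own pace and stop on an object; the grip force is fixed at half the most. Time passes only in rows, so rows that do not move let the fingers close. It gives the time, the measured TCP pose, the force and the opening at its end, in the units of the state.
- monitor.get_obs(): the state, without advancing time (a new reading comes with each control period).
- optics.grab_frame(name): name is "scene" or "top" or "wrist"; returns the picture (480x640x3 uint8, blue, green, red); there is no depth.
- optics.get_calibration(name): a dict with "camera_matrix" (3x3 intrinsics, pixels), "position" and "orientation" of the camera in the world. Camera axes: x right, y down, z forward; pixel columns grow to the right and rows downward; lengths in m; the calibration is good to about 2 mm. The wrist camera is an equidistant fisheye: a pixel r from the principal point sees the ray r / f radians off the axis. A picture is of the moment at which its call begins: read the wrist's pose just before it. get_calibration takes no time and is no camera call; for the wrist camera it gives the pose at the moment of the call.
- order.hand_in(): hands the job in, once; it reports no verdict.
The state is a dict: "t": time; "qpos": joint angles; "joint_velocities": joint speeds; "tau": joint torques, N m; "tool_pos": TCP position; "ee_rot": TCP orientation; "ft_force": force on the tool from outside, world axes, zero at the start; "moment": the same for the moment, N m; "width": opening from 0.0 (shut) to 1.0 (fully open).
Only numpy, scipy, OpenCV 4.12 (cv2) and the standard library are available. Lean on these libraries where they do the work, as an engineer would, in place of code of your own. Each camera call takes 0.05 s, during which the arm holds its last target.

## Working session

There is one attempt and no reset: what is moved stays moved. The work goes in short steps, Python scripts to look and compute and a tool call to move; the robot and the scene stay as the last step left them, time stands still between calls to the robot, and variables do not carry over. Pictures are saved under pics/ and viewed, and the job is handed in when it is done.

Besides the shell and the picture viewer there is one more tool, called after "Request:" by a JSON object that holds its "name" and its "arguments", one argument or row to a line. apply_moves: Moves the arm, as the interface text tells. Its arguments: {"type":"object","properties":{"series":{"type":"array","items":{"type":"object","properties":{"dx":{"type":"number"},"dy":{"type":"number"},"dz":{"type":"number"},"rx":{"type":"number"},"ry":{"type":"number"},"rz":{"type":"number"},"grip":{"type":"number"}}}}},"required":["series"]}

```bash
ls; mkdir -p pics; python3 - <<'E'
from cell import monitor, optics, order
import cv2
o=monitor.get_obs(); print(o)
for n in("scene","top"):
    cv2.imwrite(f"pics/{n}0.png",optics.grab_frame(n)); print(n,optics.get_calibration(n))
print(optics.get_calibration("wrist"))
E
```

```text
pics
{'t': 0.0, 'qpos': array([-0.85081001,  0.50183307, -0.42677363,  1.55144628,  0.22077802,
        1.13829922, -0.21030388]), 'joint_velocities': array([-0.00052302, -0.00093526, -0.00192158,  0.00066885,  0.00037431,
       -0.00063877, -0.00061252]), 'tau': array([ 7.83083942e-04, -5.66603994e+01, -5.81534252e+00, -2.79113156e+01,
       -6.84866658e-02,  3.09963827e-02,  1.79233152e-04]), 'tool_pos': array([0.28642755, 0.58270848, 0.22568761]), 'ee_rot': array([ 0.35672111,  1.54147032, -0.35967631]), 'ft_force': array([ 0.14690973, -0.22981437, -0.10404623]), 'moment': array([-0.03074058,  0.06741457,  0.03046254]), 'width': 0.9990154833893489}
scene {'camera_matrix': array([[509.30489616,   0.        , 321.6431611 ],
       [  0.        , 509.30489616, 242.00142478],
       [  0.        ,   0.        ,   1.        ]]), 'position': array([ 0.64450779, -0.61260207,  0.8296923 ]), 'orientation': array([-2.65973055, -0.21213923,  0.04410214])}
top {'camera_matrix': array([[499.37436002,   0.        , 322.39183012],
       [  0.        , 499.37436002, 241.01530861],
       [  0.        ,   0.        ,   1.        ]]), 'position': array([ 0.49477355, -0.23207342,  0.94073484]), 'orientation': array([-2.13080119,  2.16729929, -0.13002741])}
{'camera_matrix': array([[371.64829954,   0.        , 321.37826877],
       [  0.        , 371.64829954, 241.75581613],
       [  0.        ,   0.        ,   1.        ]]), 'position': array([0.21956144, 0.61647957, 0.38341584]), 'orientation': array([2.45885669, 1.53061211, 0.21331055])}
```

View pics/scene0.png

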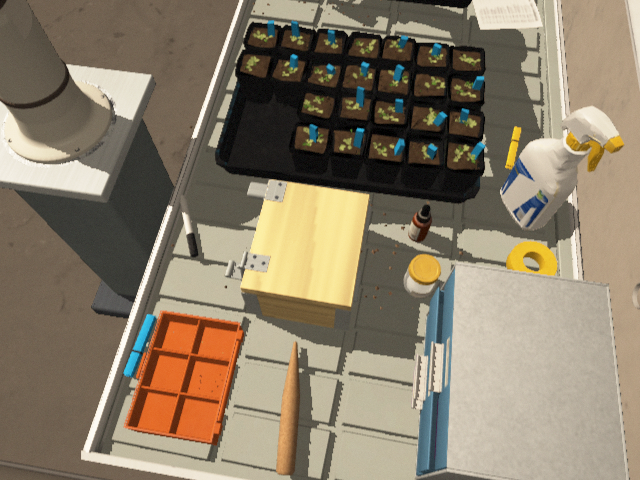

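View pics/top0.png

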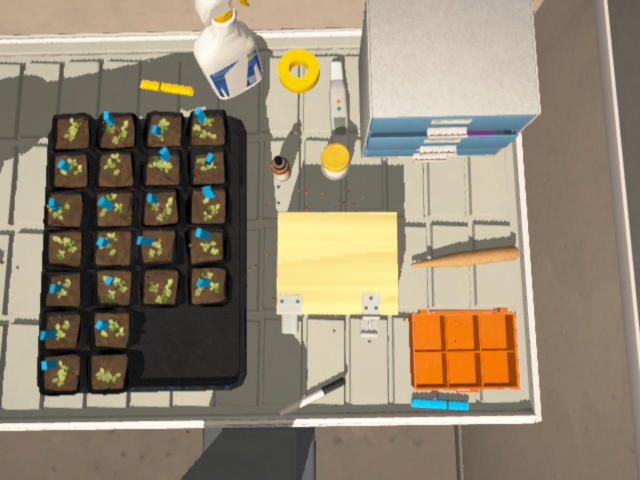

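The top view shows the lid at about (277–398, 212–314), the tab at (289,320), the hasp at (370,325), the jar at (335,160) and the bottle at (280,168). Next I'll measure the lid outline and zoom in on the hasp.

```bash
cat > h.py <<'E'
import numpy as np, cv2
from scipy.spatial.transform import Rotation as R
from cell import monitor, optics, order
def ray(n,uv):
    c=optics.get_calibration(n);K=c["camera_matrix"]
    d=np.linalg.solve(K,[uv[0],uv[1],1.]);return c["position"],R.from_rotvec(c["orientation"]).apply(d)
def onz(n,uv,z):
    p,d=ray(n,uv);return p+d*(z-p[2])/d[2]
def proj(n,P):
    c=optics.get_calibration(n);q=R.from_rotvec(c["orientation"]).inv().apply(np.array(P)-c["position"])
    q=q@c["camera_matrix"].T;return q[...,:2]/q[...,2:]
E
python3 - <<'E'
from h import *
im=cv2.imread("pics/top0.png")
hsv=cv2.cvtColor(im,cv2.COLOR_BGR2HSV)
m=cv2.inRange(hsv,(15,60,150),(32,255,255)); m[:205]=0;m[325:]=0;m[:,:265]=0;m[:,405:]=0
m=cv2.morphologyEx(m,cv2.MORPH_CLOSE,np.ones((25,25)))
cs,_=cv2.findContours(m,0,1);c=max(cs,key=cv2.contourArea)
r=cv2.minAreaRect(c);print(r)
P=np.array([onz("top",q,.116) for q in cv2.boxPoints(r)]);print(P.round(4),P.mean(0))
e=np.linalg.norm(np.roll(P,-1,0)-P,axis=1);print(e)
cv2.imwrite("pics/z1.png",cv2.resize(im[280:350,265:405],None,fx=5,fy=5,interpolation=2))
s=cv2.imread("pics/scene0.png");cv2.imwrite("pics/z2.png",cv2.resize(s[170:330,210:390],None,fx=4,fy=3.7,interpolation=2)[:600])
E
```

```text
((337.0, 263.5), (105.0, 122.0), 90.0)
[[ 0.6556 -0.1476  0.116 ]
 [ 0.6518 -0.3523  0.116 ]
 [ 0.4778 -0.346   0.116 ]
 [ 0.481  -0.1469  0.116 ]] [ 0.56655753 -0.24819712  0.116     ]
[0.20473057 0.17412028 0.19918459 0.17457573]
```

View pics/z1.png

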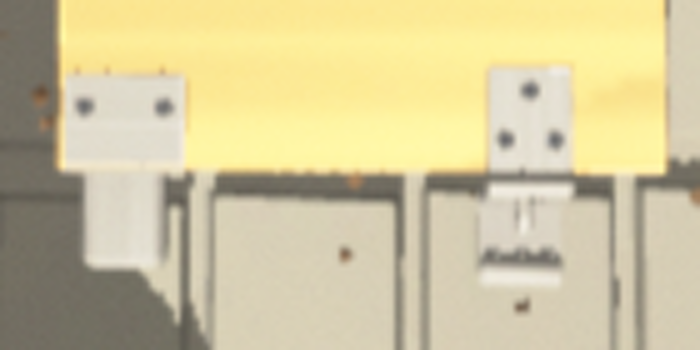

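View pics/z2.png

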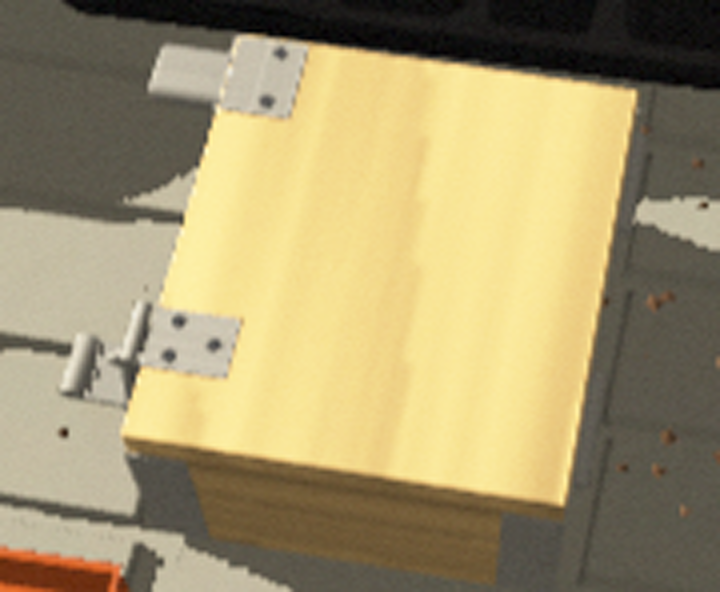

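```bash
python3 - <<'E'
from h import *
fl=onz("top",(276.6,314.2),.116);fr=onz("top",(398.4,314.2),.116)
rl=onz("top",(277.3,212),.116);rr=onz("top",(397,212),.116)
print(fl,fr,rl,rr,np.linalg.norm(fl-fr),np.linalg.norm(fl-rl))
y=(fl-fr)/np.linalg.norm(fl-fr);print("yaw",np.arctan2(-y[0],y[1]))
v=((rl+rr)-(fl+fr))/2;print("yawx",np.arctan2(v[1],v[0]))
cen=(fl+fr+rl+rr)/4;print("cen",cen)
print("tab",onz("top",(289.8,333.2),.114),onz("top",(289.8,314.5),.114))
print("roll",onz("top",(369.2,334.6),.075))
# scene
print("scene tab tip",onz("scene",(210+(150+162)/2/4,170+(94+46)/2/3.7),.114))
print("scene roll",onz("scene",(210+80/4,170+364/3.7),.073))
sc=[(210+a/4,170+b/3.7) for a,b in((124,438),(236,34),(637,90),(567,506))]
S=np.array([onz("scene",q,.116) for q in sc]);print(S,S.mean(0))
v=S[1]-S[0];print(np.arctan2(-v[0],v[1]));v=S[2]-S[1];print(np.arctan2(v[1],v[0]));v=S[3]-S[0];print(np.arctan2(v[1],v[0]));v=S[2]-S[3];print(np.arctan2(-v[0],v[1]))
E
```

```text
[ 0.48390833 -0.14786655  0.116     ] [ 0.48070594 -0.34678686  0.116     ] [ 0.65383683 -0.14977431  0.116     ] [ 0.6501484 -0.3505567  0.116    ] 0.1989460860206391 0.1699392059686646
yaw -0.016097484290447158
yawx -0.016728230095544607
cen [ 0.56714987 -0.2487461   0.116     ]
tab [ 0.45285923 -0.16908615  0.114     ] [ 0.48304659 -0.16932006  0.114     ]
roll [ 0.44640638 -0.3015519   0.075     ]
scene tab tip [ 0.4551122  -0.17042041  0.114     ]
scene roll [ 0.44778103 -0.29987851  0.073     ]
[[ 0.48311684 -0.34709534  0.116     ]
 [ 0.48448547 -0.14729198  0.116     ]
 [ 0.65432222 -0.15010055  0.116     ]
 [ 0.65136842 -0.34950964  0.116     ]] [ 0.56832324 -0.24849938  0.116     ]
-0.006849765360074475
-0.016535333171615364
-0.014348334051279088
-0.014811721303777281
```

```bash
cat >> h.py <<'E'
yaw=-0.015; C=np.array([.5677,-.2486,0]); RC=R.from_euler('z',yaw)
def ch(p): return C+RC.apply(np.array(p)/1000.)
def toolrot(t,flip=False):
    # tool x = forward sin t, down cos t in chest frame; y along +-chest y
    x=np.array([np.sin(t),0,-np.cos(t)]);y=np.array([0,-1. if flip else 1.,0]);z=np.cross(x,y)
    return RC*R.from_matrix(np.c_[x,y,z])
def plan(grasp,t,flip=False):
    """grasp in world; returns delta in tool frame (cm) + rotvec, from present pose"""
    o=monitor.get_obs();R0=R.from_rotvec(o["ee_rot"]);R1=toolrot(t,flip)
    tcp=np.array(grasp)+R1.apply([.019,0,0])
    d=R0.inv().apply(tcp-o["tool_pos"])*100; rv=(R0.inv()*R1).as_rotvec()
    print("t",o["t"],"tcp",o["tool_pos"].round(4),"d_cm",d.round(2),"rv",rv.round(3),"target",tcp.round(4),"F",o["ft_force"].round(1),"w",round(o["width"]*92,1),"q",o["qpos"].round(2))
    return d,rv
E
python3 - <<'E'
from h import *
print(R.from_rotvec(monitor.get_obs()["ee_rot"]).as_matrix().round(3))
roll=ch((-116,-55,70));print(roll)
for f in (0,1): plan(roll+[-.05,0,.12],.5,f)
E
```

```text
[[-0.001  0.441  0.898]
 [-0.001  0.898 -0.441]
 [-1.    -0.002 -0.   ]]
[ 0.45088808 -0.30185388  0.07      ]
t 0.1 tcp [0.2865 0.5828 0.2258] d_cm [  5.37 -73.96  50.11] rv [-0.432 -0.492  0.112] target [ 0.41   -0.302   0.1733] F [0.5 0.  0. ] w 91.8 q [-0.85  0.5  -0.43  1.55  0.22  1.14 -0.21]
t 0.1 tcp [0.2865 0.5828 0.2258] d_cm [  5.37 -73.96  50.11] rv [2.626 0.153 0.671] target [ 0.41   -0.302   0.1733] F [0.5 0.  0. ] w 91.8 q [-0.85  0.5  -0.43  1.55  0.22  1.14 -0.21]
```

Request:
{"name": "apply_moves", "arguments": {
  "series": [
    {"dx": -1.5,"dz": 3,"rx": -0.114},
    {"dx": -1.5,"dz": 3,"rx": -0.114},
    {"dx": -1.5,"dz": 3,"rx": -0.114},
    {"dx": -1.5,"dz": 3,"rx": -0.114},
    {"dy": -4,"dz": 2},
    {"dy": -4,"dz": 2},
    {"dy": -4,"dz": 2},
    {"dy": -4,"dz": 0}
  ]
}}

```text
schema error: expected keys dx, dy, dz, rx, ry, rz, grip
```

```bash
python3 -c "
from h import *
plan(ch((-166,-55,190)),.5)"
```

```text
t 0.1 tcp [0.2865 0.5828 0.2258] d_cm [  5.37 -73.89  50.07] rv [-0.432 -0.492  0.112] target [ 0.41   -0.3012  0.1733] F [0.5 0.  0. ] w 91.8 q [-0.85  0.5  -0.43  1.55  0.22  1.14 -0.21]
```

Request:
{"name": "apply_moves", "arguments": {
  "series": [
    {"dx": -1.5,"dy": 0,"dz": 3,"rx": -0.114,"ry": 0,"rz": 0,"grip": 0},
    {"dx": -1.5,"dy": 0,"dz": 3,"rx": -0.114,"ry": 0,"rz": 0,"grip": 0},
    {"dx": -1.5,"dy": 0,"dz": 3,"rx": -0.114,"ry": 0,"rz": 0,"grip": 0},
    {"dx": -1.5,"dy": 0,"dz": 3,"rx": -0.114,"ry": 0,"rz": 0,"grip": 0},
    {"dx": 0,"dy": -4,"dz": 2,"rx": 0,"ry": 0,"rz": 0,"grip": 0},
    {"dx": 0,"dy": -4,"dz": 2,"rx": 0,"ry": 0,"rz": 0,"grip": 0},
    {"dx": 0,"dy": -4,"dz": 2,"rx": 0,"ry": 0,"rz": 0,"grip": 0},
    {"dx": 0,"dy": -4,"dz": 0,"rx": 0,"ry": 0,"rz": 0,"grip": 0}
  ]
}}

```text
t: 1.1
tool_pos: [0.4624, 0.3872, 0.2859]
ee_rot: [0.002, 1.571, -0.004]
ft_force: [-0.5, -0.2, 0.3]
width: 1.0
```

```bash
python3 -c "
from h import *
plan(ch((-166,-55,190)),.5)"
```

```text
t 1.1 tcp [0.4624 0.3872 0.2859] d_cm [ 11.32 -68.85  -4.99] rv [ 0.011 -0.5   -0.002] target [ 0.41   -0.3012  0.1733] F [-0.5 -0.2  0.3] w 92.0 q [-0.37  0.37 -0.48  1.6   0.18  1.21  0.68]
```

Request:
{"name": "apply_moves", "arguments": {
  "series": [
    {"dx": 0,"dy": -6,"dz": 0,"rx": 0,"ry": 0,"rz": 0,"grip": 0},
    {"dx": 0,"dy": -6,"dz": 0,"rx": 0,"ry": 0,"rz": 0,"grip": 0},
    {"dx": 0,"dy": -6,"dz": 0,"rx": 0,"ry": 0,"rz": 0,"grip": 0},
    {"dx": 0,"dy": -6,"dz": 0,"rx": 0,"ry": 0,"rz": 0,"grip": 0},
    {"dx": 0,"dy": -6,"dz": 0,"rx": 0,"ry": 0,"rz": 0,"grip": 0},
    {"dx": 0,"dy": -6,"dz": 0,"rx": 0,"ry": 0,"rz": 0,"grip": 0},
    {"dx": 0,"dy": -6,"dz": 0,"rx": 0,"ry": 0,"rz": 0,"grip": 0},
    {"dx": 0,"dy": -6,"dz": 0,"rx": 0,"ry": 0,"rz": 0,"grip": 0}
  ]
}}

```text
t: 2.1
tool_pos: [0.4599, -0.0921, 0.2867]
ee_rot: [0.0, 1.571, -0.001]
ft_force: [0.8, 0.0, -0.5]
width: 1.001
```

```bash
python3 -c "
from h import *
plan(ch((-166,-55,190)),.5)"
```

```text
t 2.1 tcp [ 0.4599 -0.0921  0.2867] d_cm [ 11.34 -20.92  -4.98] rv [ 0.014 -0.5   -0.004] target [ 0.41   -0.3012  0.1733] F [ 0.8  0.  -0.5] w 92.1 q [ 0.3   0.09 -0.17  1.92  0.02  1.13  1.69]
```

Request:
{"name": "apply_moves", "arguments": {
  "series": [
    {"dx": 0,"dy": -5.2,"dz": -2,"rx": 0.014,"ry": 0,"rz": 0,"grip": 0},
    {"dx": 0,"dy": -5.2,"dz": -2,"rx": 0,"ry": 0,"rz": 0,"grip": 0},
    {"dx": 0,"dy": -5.2,"dz": 0,"rx": 0,"ry": -0.125,"rz": 0,"grip": 0},
    {"dx": 0,"dy": -5.2,"dz": 0,"rx": 0,"ry": -0.125,"rz": 0,"grip": 0},
    {"dx": 1,"dy": 0,"dz": 0,"rx": 0,"ry": -0.125,"rz": 0,"grip": 0},
    {"dx": 1,"dy": 0,"dz": 0,"rx": 0,"ry": -0.125,"rz": 0,"grip": 0},
    {"dx": 0,"dy": 0,"dz": 0,"rx": 0,"ry": 0,"rz": 0,"grip": 0}
  ]
}}

```text
t: 2.98
tool_pos: [0.4205, -0.3011, 0.2823]
ee_rot: [-0.012, 1.171, -0.027]
ft_force: [0.4, 1.4, 0.3]
width: 1.0
```

```bash
python3 -c "
from h import *
plan(ch((-116,-55,70)),.5)
for n in('scene','wrist'): cv2.imwrite(f'pics/a_{n}.png',optics.grab_frame(n))"
```

```text
t 2.975 tcp [ 0.4205 -0.3011  0.2823] d_cm [22.63  0.51 -5.28] rv [ 0.011 -0.1    0.021] target [ 0.46   -0.302   0.0533] F [0.4 1.4 0.3] w 92.0 q [ 0.42 -0.02  0.31  2.11 -0.35  0.76  2.52]
```

View pics/a_wrist.png

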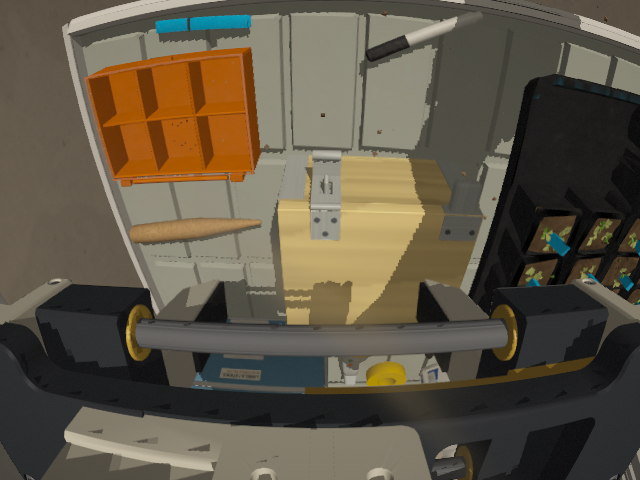

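View pics/a_scene.png

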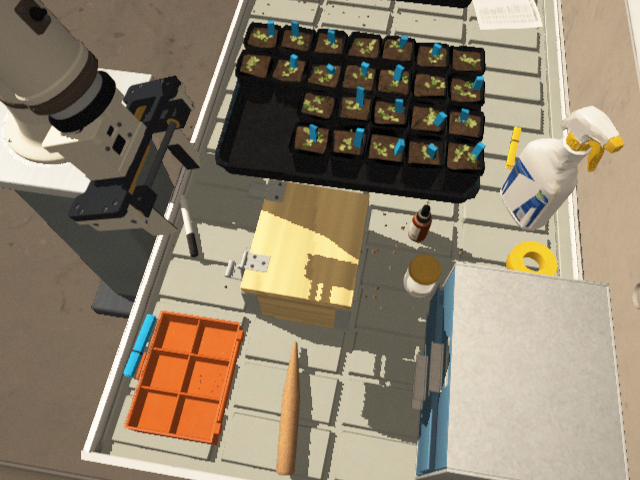

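Joint 7 is close to its limit at 2.52, so I'll use the half-turned grasp, turning +π about tool x.

Request:
{"name": "apply_moves", "arguments": {
  "series": [
    {"dx": 0,"dy": 0,"dz": 0,"rx": 0.18,"ry": 0,"rz": 0,"grip": 0},
    {"dx": 0,"dy": 0,"dz": 0,"rx": 0.18,"ry": 0,"rz": 0,"grip": 0},
    {"dx": 0,"dy": 0,"dz": 0,"rx": 0.18,"ry": 0,"rz": 0,"grip": 0},
    {"dx": 0,"dy": 0,"dz": 0,"rx": 0.18,"ry": 0,"rz": 0,"grip": 0},
    {"dx": 0,"dy": 0,"dz": 0,"rx": 0.18,"ry": 0,"rz": 0,"grip": 0},
    {"dx": 0,"dy": 0,"dz": 0,"rx": 0.18,"ry": 0,"rz": 0,"grip": 0},
    {"dx": 0,"dy": 0,"dz": 0,"rx": 0.18,"ry": 0,"rz": 0,"grip": 0},
    {"dx": 0,"dy": 0,"dz": 0,"rx": 0.18,"ry": 0,"rz": 0,"grip": 0}
  ]
}}

```text
t: 4.08
tool_pos: [0.4218, -0.3008, 0.2824]
ee_rot: [1.251, 0.932, -0.858]
ft_force: [-0.3, -0.3, -0.1]
width: 0.999
```

Request:
{"name": "apply_moves", "arguments": {
  "series": [
    {"dx": 0,"dy": 0,"dz": 0,"rx": 0.18,"ry": 0,"rz": 0,"grip": 0},
    {"dx": 0,"dy": 0,"dz": 0,"rx": 0.18,"ry": 0,"rz": 0,"grip": 0},
    {"dx": 0,"dy": 0,"dz": 0,"rx": 0.18,"ry": 0,"rz": 0,"grip": 0},
    {"dx": 0,"dy": 0,"dz": 0,"rx": 0.18,"ry": 0,"rz": 0,"grip": 0},
    {"dx": 0,"dy": 0,"dz": 0,"rx": 0.18,"ry": 0,"rz": 0,"grip": 0},
    {"dx": 0,"dy": 0,"dz": 0,"rx": 0.18,"ry": 0,"rz": 0,"grip": 0},
    {"dx": 0,"dy": 0,"dz": 0,"rx": 0.18,"ry": 0,"rz": 0,"grip": 0},
    {"dx": 0,"dy": 0,"dz": 0,"rx": 0.18,"ry": 0,"rz": 0,"grip": 0}
  ]
}}

```text
t: 5.08
tool_pos: [0.4218, -0.3008, 0.2825]
ee_rot: [2.422, 0.173, -1.613]
ft_force: [-1.0, 0.1, 0.6]
width: 0.999
```

```bash
python3 -c "
from h import *
plan(ch((-136,-55,120)),.5,True)"
```

```text
t 5.075 tcp [ 0.4218 -0.3008  0.2825] d_cm [17.21 -1.69  5.03] rv [ 0.269  0.102 -0.008] target [ 0.44   -0.3017  0.1033] F [-1.   0.1  0.6] w 91.9 q [ 0.48 -0.02  0.26  2.11 -0.35  0.76 -0.37]
```

Request:
{"name": "apply_moves", "arguments": {
  "series": [
    {"dx": 0,"dy": 0,"dz": 0,"rx": 0.135,"ry": 0.05,"rz": 0,"grip": 0},
    {"dx": 0,"dy": 0,"dz": 0,"rx": 0.135,"ry": 0.05,"rz": 0,"grip": 0},
    {"dx": 3,"dy": 0,"dz": 0,"rx": 0,"ry": 0,"rz": 0,"grip": 0},
    {"dx": 3,"dy": 0,"dz": 0,"rx": 0,"ry": 0,"rz": 0,"grip": 0},
    {"dx": 0,"dy": 0,"dz": 0,"rx": 0,"ry": 0,"rz": 0,"grip": 0}
  ]
}}

```text
t: 5.7
tool_pos: [0.4498, -0.3005, 0.2276]
ee_rot: [-2.697, 0.023, 1.608]
ft_force: [0.7, 0.4, 1.1]
width: 1.001
```

```bash
python3 -c "
from h import *
plan(ch((-136,-55,120)),.5,True)"
```

```text
t 5.7 tcp [ 0.4498 -0.3005  0.2276] d_cm [10.47  0.06  6.77] rv [ 0.004  0.004 -0.004] target [ 0.44   -0.3017  0.1033] F [0.7 0.4 1.1] w 92.1 q [ 0.49  0.08  0.28  2.19 -0.66  0.59 -0.32]
```

Request:
{"name": "apply_moves", "arguments": {
  "series": [
    {"dx": 0,"dy": 0,"dz": 3.4,"rx": 0,"ry": 0,"rz": 0,"grip": 0.45},
    {"dx": 0,"dy": 0,"dz": 3.4,"rx": 0,"ry": 0,"rz": 0,"grip": 0.45},
    {"dx": 4,"dy": 0,"dz": 0,"rx": 0,"ry": 0,"rz": 0,"grip": 0.45},
    {"dx": 4,"dy": 0,"dz": 0,"rx": 0,"ry": 0,"rz": 0,"grip": 0.45},
    {"dx": 0,"dy": 0,"dz": 0,"rx": 0,"ry": 0,"rz": 0,"grip": 0.45}
  ]
}}

```text
t: 6.32
tool_pos: [0.4285, -0.3016, 0.1255]
ee_rot: [-2.697, 0.024, 1.605]
ft_force: [0.5, 0.8, -0.6]
width: 0.555
```

```bash
python3 -c "
from h import *
plan(ch((-116,-55,70)),.5,True)
for n in('scene','top'): cv2.imwrite(f'pics/b_{n}.png',cv2.resize(optics.grab_frame(n)[150:400,150:450],None,fx=2.4,fy=2.4))"
```

```text
t 6.325 tcp [ 0.4285 -0.3016  0.1255] d_cm [ 7.85 -0.05  0.68] rv [ 0.003  0.003 -0.004] target [ 0.46   -0.302   0.0533] F [ 0.5  0.8 -0.6] w 51.1 q [ 0.59  0.26  0.23  2.3  -1.1   0.45  0.2 ]
```

View pics/b_scene.png

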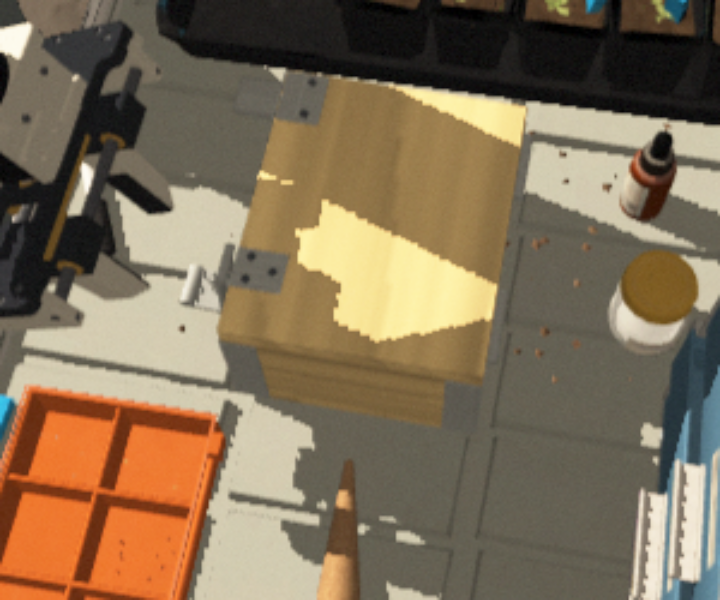

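View pics/b_top.png

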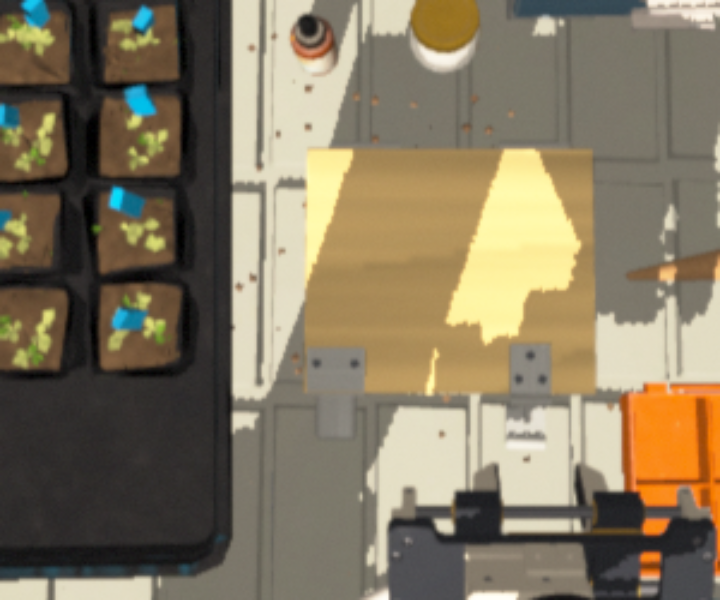

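Request:
{"name": "apply_moves", "arguments": {
  "series": [
    {"dx": 2.5,"dy": 0,"dz": 0.7,"rx": 0,"ry": 0,"rz": 0,"grip": 0.45},
    {"dx": 2.5,"dy": 0,"dz": 0,"rx": 0,"ry": 0,"rz": 0,"grip": 0.45},
    {"dx": 2.3,"dy": 0,"dz": 0,"rx": 0,"ry": 0,"rz": 0,"grip": 0.45},
    {"dx": 0,"dy": 0,"dz": 0,"rx": 0,"ry": 0,"rz": 0,"grip": 0.45},
    {"dx": 0,"dy": 0,"dz": 0,"rx": 0,"ry": 0,"rz": 0,"grip": 0.45}
  ]
}}

```text
t: 7.05
tool_pos: [0.4566, -0.3061, 0.0613]
ee_rot: [-2.702, 0.034, 1.601]
ft_force: [-1.4, -1.0, 0.9]
width: 0.547
```

```bash
python3 -c "
from h import *
plan(ch((-116,-55,70)),.5,True)
for n in('scene','top'): cv2.imwrite(f'pics/c_{n}.png',cv2.resize(optics.grab_frame(n)[200:370,200:430],None,fx=3.4,fy=3.4))"
```

```text
t 7.05 tcp [ 0.4566 -0.3061  0.0613] d_cm [ 0.85 -0.42  0.09] rv [ 0.001 -0.001 -0.011] target [ 0.46   -0.302   0.0533] F [-1.4 -1.   0.9] w 50.3 q [ 0.8   0.43 -0.06  2.27 -1.41  0.3   0.51]
```

View pics/c_scene.png

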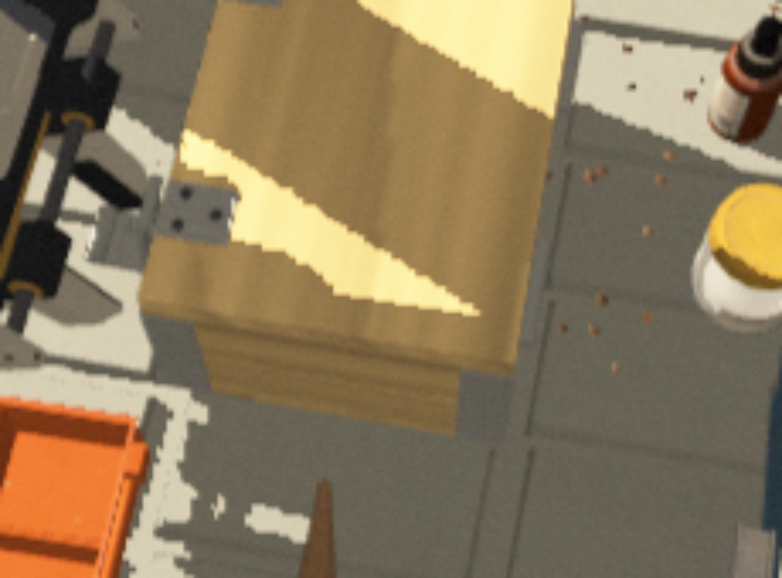

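View pics/c_top.png

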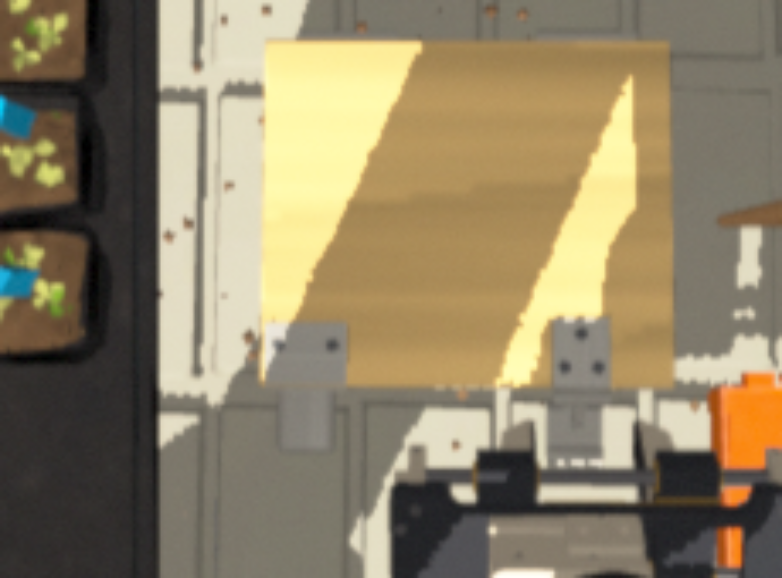

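Joint 5 has hit its range at this tilt and the tool drifted 4 mm in y. I'll back off and reduce the tilt to 0.3.

Request:
{"name": "apply_moves", "arguments": {
  "series": [
    {"dx": -1.5,"dy": 0,"dz": 0,"rx": 0,"ry": -0.04,"rz": 0,"grip": 0.45},
    {"dx": -1,"dy": 0,"dz": 0,"rx": 0,"ry": -0.08,"rz": 0,"grip": 0.45},
    {"dx": 0,"dy": 0,"dz": 0,"rx": 0,"ry": -0.08,"rz": 0,"grip": 0.45},
    {"dx": 0,"dy": 0,"dz": 0,"rx": 0,"ry": 0,"rz": 0,"grip": 0.45}
  ]
}}

```text
t: 7.65
tool_pos: [0.4494, -0.3025, 0.0819]
ee_rot: [2.541, -0.021, -1.843]
ft_force: [-0.1, 0.2, -0.4]
width: 0.55
```

```bash
python3 -c "
from h import *
plan(ch((-116,-55,74)),.3,True)"
```

```text
t 7.65 tcp [ 0.4494 -0.3025  0.0819] d_cm [ 2.7  -0.09  0.13] rv [ 0.008 -0.016 -0.008] target [ 0.4565 -0.3019  0.0558] F [-0.1  0.2 -0.4] w 50.6 q [ 0.42  0.39  0.29  2.18 -0.75  0.44 -0.25]
```

Request:
{"name": "apply_moves", "arguments": {
  "series": [
    {"dx": 1.4,"dy": -0.1,"dz": 0.1,"rx": 0,"ry": 0,"rz": 0,"grip": 0.45},
    {"dx": 1.3,"dy": 0,"dz": 0,"rx": 0,"ry": 0,"rz": 0,"grip": 0.45},
    {"dx": 0,"dy": 0,"dz": 0,"rx": 0,"ry": 0,"rz": 0,"grip": 0.45}
  ]
}}

```text
t: 8.02
tool_pos: [0.4522, -0.3022, 0.0521]
ee_rot: [-2.533, 0.026, 1.847]
ft_force: [-0.1, 0.5, 1.3]
width: 0.55
```

```bash
python3 -c "
from h import *
plan(ch((-116,-55,74)),.3,True)
for n in('scene','top'): cv2.imwrite(f'pics/d_{n}.png',cv2.resize(optics.grab_frame(n)[200:370,200:430],None,fx=3.4,fy=3.4))"
```

```text
t 8.025 tcp [ 0.4522 -0.3022  0.0521] d_cm [-0.23 -0.04 -0.52] rv [-0.001 -0.011 -0.005] target [ 0.4565 -0.3019  0.0558] F [-0.1  0.5  1.3] w 50.6 q [ 0.47  0.45  0.22  2.18 -0.82  0.38 -0.18]
```

View pics/d_scene.png

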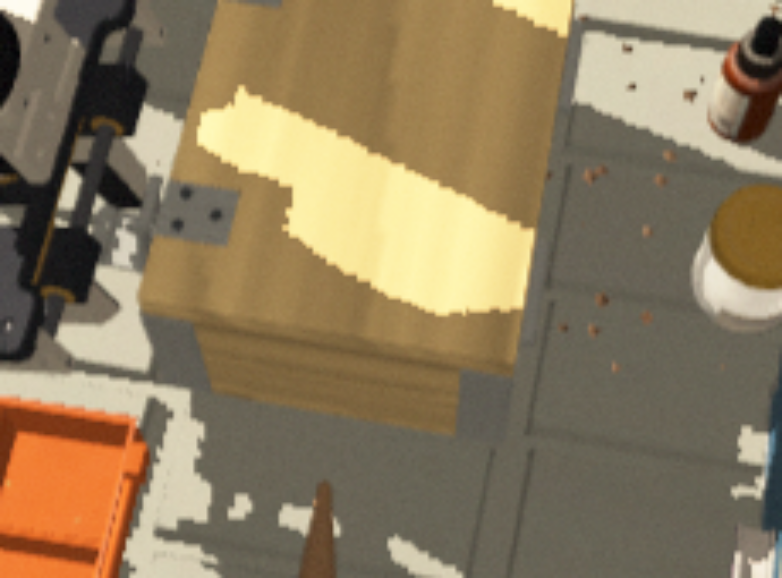

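View pics/d_top.png

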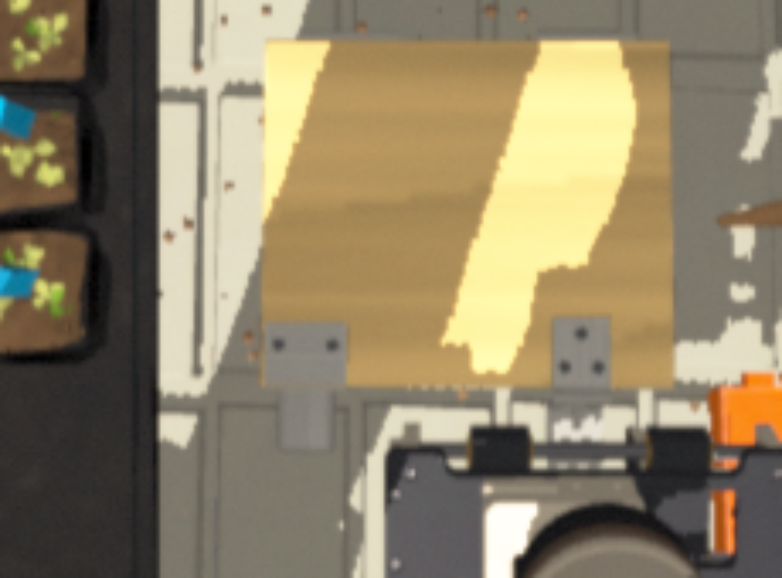

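Request:
{"name": "apply_moves", "arguments": {
  "series": [
    {"dx": -0.2,"dy": 0,"dz": -0.4,"rx": 0,"ry": 0,"rz": 0,"grip": 0.45},
    {"dx": 0,"dy": 0,"dz": 0,"rx": 0,"ry": 0,"rz": 0,"grip": 1},
    {"dx": 0,"dy": 0,"dz": 0,"rx": 0,"ry": 0,"rz": 0,"grip": 1},
    {"dx": 0,"dy": 0,"dz": 0,"rx": 0,"ry": 0,"rz": 0,"grip": 1},
    {"dx": 0,"dy": 0,"dz": 0,"rx": 0,"ry": 0,"rz": 0,"grip": 1},
    {"dx": 0,"dy": 0,"dz": 0,"rx": 0,"ry": 0,"rz": 0,"grip": 1}
  ]
}}

```text
t: 8.88
tool_pos: [0.4575, -0.301, 0.0572]
ee_rot: [-2.538, 0.022, 1.846]
ft_force: [0.3, 5.6, 3.3]
width: 0.299
```

```bash
cat > arc.py <<'E'
from h import *
def hasp(ths,t):
    # from present grasp, follow circle about the pin; per-step deltas in tool frame
    o=monitor.get_obs();R1=R.from_rotvec(o["ee_rot"]);g=o["tool_pos"]-R1.apply([.019,0,0])
    pin=ch((-89.1,-55,118));r=RC.inv().apply(g-pin)*1000
    a0=np.arctan2(-r[0],-r[2]);rad=np.hypot(r[0],r[2]);print("rel pin",r.round(1),"rad",rad,"theta",a0-.511)
    prev=g
    for th in ths:
        a=a0+th;p=pin+RC.apply([-rad*np.sin(a)/1e3,r[1]/1e3,-rad*np.cos(a)/1e3])
        print(round(a-.511,2),(R1.inv().apply(p-prev)*100).round(2));prev=p
E
python3 -c "
from arc import *
plan(ch((-116,-55,74)),.3,True)
hasp(np.arange(.2,2.05,.2),.3)"
```

```text
t 8.875 tcp [ 0.4575 -0.301   0.0572] d_cm [0.1  0.09 0.14] rv [ 0.003 -0.013 -0.004] target [ 0.4565 -0.3019  0.0558] F [0.3 5.6 3.3] w 27.5 q [ 0.45  0.44  0.24  2.17 -0.81  0.39 -0.2 ]
rel pin [-26.1   1.  -42.7] rad 50.07464096815406 theta 0.03844441980956004
0.24 [-0.82  0.    0.57]
0.44 [-0.92  0.    0.4 ]
0.64 [-0.98  0.    0.21]
0.84 [-1.    0.    0.01]
1.04 [-0.98  0.   -0.19]
1.24 [-0.92  0.01 -0.38]
1.44 [-0.83  0.01 -0.56]
1.64 [-0.7   0.01 -0.71]
1.84 [-0.55  0.   -0.84]
2.04 [-0.37  0.   -0.93]
```

Request:
{"name": "apply_moves", "arguments": {
  "series": [
    {"dx": -0.86,"dy": 0,"dz": 0.68,"rx": 0,"ry": 0,"rz": 0,"grip": 1},
    {"dx": -0.98,"dy": 0,"dz": 0.5,"rx": 0,"ry": 0,"rz": 0,"grip": 1},
    {"dx": -1.06,"dy": 0,"dz": 0.29,"rx": 0,"ry": 0,"rz": 0,"grip": 1}
  ]
}}

```text
t: 9.25
tool_pos: [0.4344, -0.3005, 0.08]
ee_rot: [-2.537, 0.022, 1.847]
ft_force: [5.3, 3.6, -4.3]
width: 0.302
```

```bash
python3 -c "
from arc import *
plan(ch((-116,-55,74)),.3,True)
hasp(np.arange(.2,1.5,.2),.3)"
```

```text
t 9.25 tcp [ 0.4344 -0.3005  0.08  ] d_cm [ 2.97  0.1  -1.36] rv [ 0.003 -0.012 -0.005] target [ 0.4565 -0.3019  0.0558] F [ 5.3  3.6 -4.3] w 27.8 q [ 0.44  0.37  0.28  2.21 -0.76  0.43 -0.22]
rel pin [-49.2   1.1 -20. ] rad 53.09879494005495 theta 0.6743822175909707
0.87 [-1.06  0.   -0.03]
1.07 [-1.03  0.01 -0.24]
1.27 [-0.96  0.01 -0.44]
1.47 [-0.86  0.01 -0.62]
1.67 [-0.72  0.01 -0.78]
1.87 [-0.55  0.01 -0.91]
2.07 [-0.36  0.01 -1.  ]
```

Request:
{"name": "apply_moves", "arguments": {
  "series": [
    {"dx": -1.1,"dy": 0,"dz": 0.05,"rx": 0,"ry": 0,"rz": 0,"grip": 1},
    {"dx": -1.09,"dy": 0,"dz": -0.16,"rx": 0,"ry": 0,"rz": 0,"grip": 1},
    {"dx": -1.04,"dy": 0,"dz": -0.36,"rx": 0,"ry": 0,"rz": 0,"grip": 1},
    {"dx": -0.95,"dy": 0,"dz": -0.55,"rx": 0,"ry": 0,"rz": 0,"grip": 1}
  ]
}}

```text
t: 9.75
tool_pos: [0.4295, -0.3004, 0.1224]
ee_rot: [-2.534, 0.023, 1.849]
ft_force: [-1.7, 4.4, -5.9]
width: 0.295
```

Request:
{"name": "apply_moves", "arguments": {
  "series": [
    {"dx": -0.82,"dy": 0,"dz": -0.73,"rx": 0,"ry": 0,"rz": 0,"grip": 1},
    {"dx": -0.66,"dy": 0,"dz": -0.88,"rx": 0,"ry": 0,"rz": 0,"grip": 1},
    {"dx": -0.47,"dy": 0,"dz": -0.99,"rx": 0,"ry": 0,"rz": 0,"grip": 1},
    {"dx": 0,"dy": 0,"dz": 0,"rx": 0,"ry": 0,"rz": 0,"grip": 1}
  ]
}}

```text
t: 10.25
tool_pos: [0.4367, -0.3005, 0.1442]
ee_rot: [-2.513, 0.023, 1.864]
ft_force: [-35.3, 4.7, 7.7]
width: 0.302
```

```bash
python3 -c "
from arc import *
plan(ch((-116,-55,74)),.3,True)
hasp([.1],.3)
for n in('scene','top'): cv2.imwrite(f'pics/e_{n}.png',cv2.resize(optics.grab_frame(n)[200:370,200:430],None,fx=3.4,fy=3.4))"
```

```text
t 10.25 tcp [ 0.4367 -0.3005  0.1442] d_cm [9.03 0.12 0.66] rv [-0.005  0.006  0.   ] target [ 0.4565 -0.3019  0.0558] F [-35.3   4.7   7.7] w 27.8 q [ 0.31  0.26  0.41  2.15 -0.54  0.58 -0.46]
rel pin [-46.6   1.2  44.4] rad 64.39587688541435 theta 1.8207861123719034
1.92 [-0.29 -0.   -0.58]
```

View pics/e_scene.png

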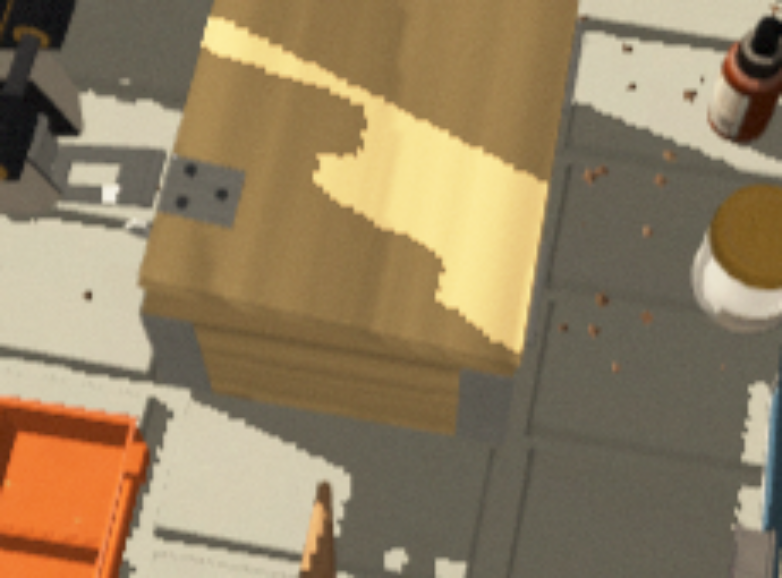

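Request:
{"name": "apply_moves", "arguments": {
  "series": [
    {"dx": 0,"dy": 0,"dz": 0.4,"rx": 0,"ry": 0,"rz": 0,"grip": 1},
    {"dx": 0,"dy": 0,"dz": 0,"rx": 0,"ry": 0,"rz": 0,"grip": 1}
  ]
}}

```text
t: 10.6
tool_pos: [0.4365, -0.3005, 0.1443]
ee_rot: [-2.519, 0.024, 1.858]
ft_force: [-24.2, 5.1, 3.2]
width: 0.299
```

```bash
python3 -c "
from arc import *
plan(ch((-116,-55,74)),.3,True)
hasp([.1],.3)
cv2.imwrite('pics/f_wrist.png',optics.grab_frame('wrist'))"
```

```text
t 10.6 tcp [ 0.4365 -0.3005  0.1443] d_cm [9.05 0.1  0.7 ] rv [-0.004  0.    -0.001] target [ 0.4565 -0.3019  0.0558] F [-24.2   5.1   3.2] w 27.5 q [ 0.32  0.26  0.41  2.16 -0.55  0.57 -0.45]
rel pin [-46.9   1.2  44.5] rad 64.63763237579268 theta 1.8190718224635827
1.92 [-0.29 -0.   -0.58]
```

View pics/f_wrist.png

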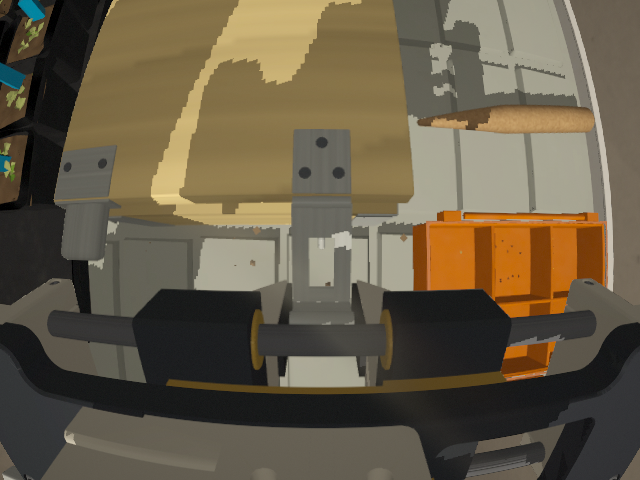

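View pics/e_top.png

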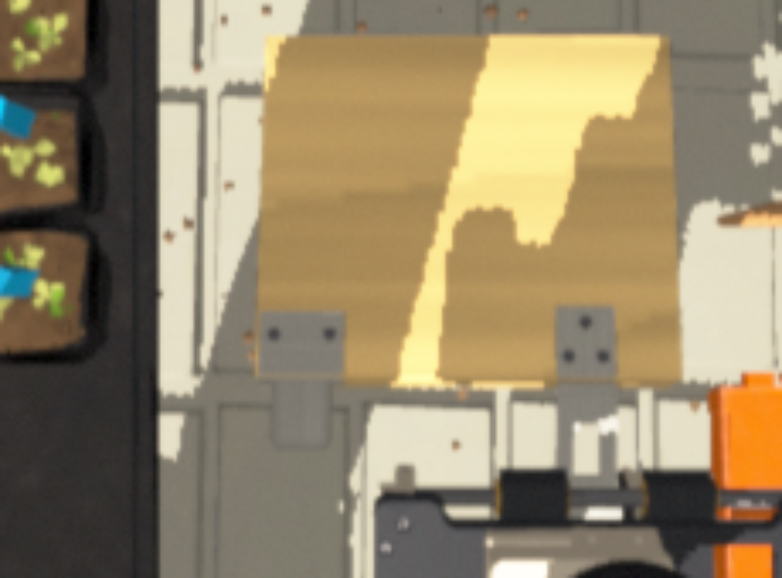

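The top view shows the lid's front edge has widened from 411 to 423 px. The pull lifted the lid slightly, so the hasp isn't fully up relative to the lid. I'll let go, back off and look.

Request:
{"name": "apply_moves", "arguments": {
  "series": [
    {"dx": 0,"dy": 0,"dz": 0,"rx": 0,"ry": 0,"rz": 0,"grip": 0.45},
    {"dx": 0,"dy": 0,"dz": 0,"rx": 0,"ry": 0,"rz": 0,"grip": 0.45},
    {"dx": -3,"dy": 0,"dz": 0,"rx": 0,"ry": 0,"rz": 0,"grip": 0.45},
    {"dx": -4,"dy": 0,"dz": 0,"rx": 0,"ry": 0,"rz": 0,"grip": 0.45},
    {"dx": -4,"dy": 0,"dz": 0,"rx": 0,"ry": 0,"rz": 0,"grip": 0.45},
    {"dx": 0,"dy": 0,"dz": 0,"rx": 0,"ry": 0,"rz": 0,"grip": 0.45}
  ]
}}

```text
t: 11.4
tool_pos: [0.4143, -0.3034, 0.2581]
ee_rot: [2.548, -0.033, -1.837]
ft_force: [1.0, 0.2, -0.4]
width: 0.548
```

```bash
python3 -c "
from arc import *
plan(ch((-116,-55,74)),.3,True)
for n in('scene','top'): 
  im=optics.grab_frame(n);cv2.imwrite(f'pics/g_{n}0.png',im);cv2.imwrite(f'pics/g_{n}.png',cv2.resize(im[200:370,200:430],None,fx=3.4,fy=3.4,interpolation=2))
  print(proj(n,ch((-89,-55,118))),proj(n,ch((-89,-55,140))))"
```

```text
t 11.4 tcp [ 0.4143 -0.3034  0.2581] d_cm [20.51 -0.47  2.39] rv [ 0.002 -0.022 -0.012] target [ 0.4565 -0.3019  0.0558] F [ 1.   0.2 -0.4] w 50.4 q [ 0.24  0.03  0.49  2.1  -0.31  0.78 -0.66]
[244.16562965 260.62745596] [242.25774829 254.41637272]
[371.24708998 316.41451261] [372.44094668 316.6835193 ]
```

View pics/g_scene.png

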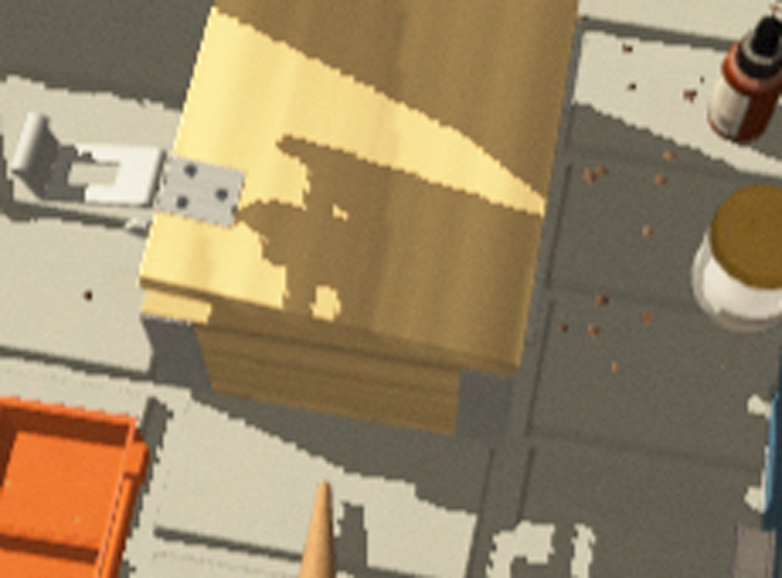

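View pics/g_top.png

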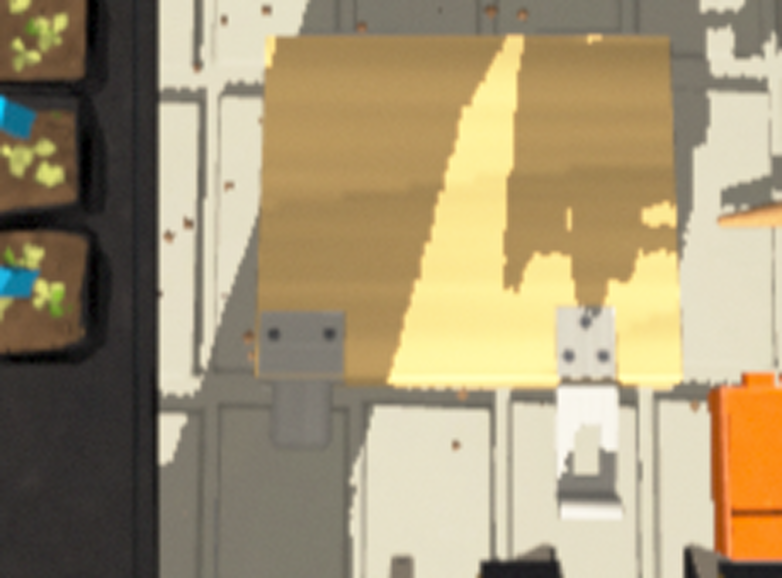

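```bash
cat >> h.py <<'E'
def tri(a,b):
    p,d=ray("scene",a);q,e=ray("top",b);d=d/np.linalg.norm(d);e=e/np.linalg.norm(e)
    A=np.c_[d,-e];s=np.linalg.lstsq(A,q-p,rcond=None)[0];x,y=p+s[0]*d,q+s[1]*e
    m=(x+y)/2;return (RC.inv().apply(m-C)*1000).round(1),round(np.linalg.norm(x-y)*1000,1)
E
python3 -c "
from h import *
f=lambda x,y:(200+x/3.4-.35,200+y/3.4-.35)
print('corner R',tri(f(140,281),f(681,384)))
print('roll',tri(f(28,148),f(590,508)))
print('strap foot outer R',tri(f(20,180),f(620,513)))
print('plate corner FR',tri(f(157,208),f(615,380)))
print('plate FL',tri(f(172,158),f(557,378)))
"
```

```text
corner R (array([-81.7, -98.6, 137.1]), np.float64(2.0))
roll (array([-138.3,  -54. ,  158.6]), np.float64(1.1))
strap foot outer R (array([-140.1,  -67.7,  153.4]), np.float64(0.8))
plate corner FR (array([-80.2, -67.1, 145.9]), np.float64(1.0))
plate FL (array([-79.8, -40.7, 143. ]), np.float64(0.0))
```

Triangulation puts the lid at about 0.13 rad and the hasp at about 1.29 rad relative to it. I'll press the lid shut with closed fingertips at the front middle, then re-grip the roll and turn the tool along with the hasp.

```bash
python3 -c "
from h import *
plan(ch((-70,0,179)),0,True)"
```

```text
t 11.5 tcp [ 0.4131 -0.3012  0.2544] d_cm [11.53 -5.57 -5.04] rv [ 0.001 -0.316 -0.009] target [ 0.4977 -0.2476  0.16  ] F [ 0.1 -0.1 -0.3] w 50.9 q [ 0.24  0.04  0.49  2.1  -0.31  0.78 -0.66]
```

Request:
{"name": "apply_moves", "arguments": {
  "series": [
    {"dx": 0,"dy": -2.8,"dz": 0,"rx": 0,"ry": -0.158,"rz": 0,"grip": 1},
    {"dx": 0,"dy": -2.8,"dz": 0,"rx": 0,"ry": -0.158,"rz": 0,"grip": 1},
    {"dx": 0,"dy": 0,"dz": -4.2,"rx": 0,"ry": 0,"rz": 0,"grip": 1},
    {"dx": 0,"dy": 0,"dz": -4.2,"rx": 0,"ry": 0,"rz": 0,"grip": 1},
    {"dx": 4,"dy": 0,"dz": 0,"rx": 0,"ry": 0,"rz": 0,"grip": 1},
    {"dx": 4,"dy": 0,"dz": 0,"rx": 0,"ry": 0,"rz": 0,"grip": 1},
    {"dx": 0,"dy": 0,"dz": 0,"rx": 0,"ry": 0,"rz": 0,"grip": 1}
  ]
}}

```text
t: 12.38
tool_pos: [0.494, -0.2448, 0.1682]
ee_rot: [-2.203, 0.021, 2.229]
ft_force: [-0.4, 0.7, -0.1]
width: 0.007
```

```bash
python3 -c "
from h import *
plan(ch((-70,0,136)),0,True)"
```

```text
t 12.375 tcp [ 0.494  -0.2448  0.1682] d_cm [ 5.12  0.25 -0.43] rv [ 0.     0.011 -0.004] target [ 0.4977 -0.2476  0.117 ] F [-0.4  0.7 -0.1] w 0.6 q [ 0.11  0.38  0.36  1.87 -0.15  0.93 -1.04]
```

Request:
{"name": "apply_moves", "arguments": {
  "series": [
    {"dx": 2,"dy": 0,"dz": -0.3,"rx": 0,"ry": 0,"rz": 0,"grip": 1},
    {"dx": 1,"dy": 0,"dz": 0,"rx": 0,"ry": 0,"rz": 0,"grip": 1},
    {"dx": 0.7,"dy": 0,"dz": 0,"rx": 0,"ry": 0,"rz": 0,"grip": 1},
    {"dx": 0.7,"dy": 0,"dz": 0,"rx": 0,"ry": 0,"rz": 0,"grip": 1},
    {"dx": 0.4,"dy": 0,"dz": 0,"rx": 0,"ry": 0,"rz": 0,"grip": 1}
  ]
}}

```text
t: 13.0
tool_pos: [0.4997, -0.2468, 0.1246]
ee_rot: [-2.214, 0.025, 2.22]
ft_force: [-1.0, 0.7, 0.7]
width: 0.005
```

```bash
python3 -c "
from h import *
plan(ch((-70,0,136)),0,True)"
```

```text
t 13.0 tcp [ 0.4997 -0.2468  0.1246] d_cm [0.76 0.07 0.19] rv [-0.     0.003 -0.007] target [ 0.4977 -0.2476  0.117 ] F [-1.   0.7  0.7] w 0.5 q [ 0.13  0.44  0.34  1.9  -0.19  0.83 -1.02]
```

Request:
{"name": "apply_moves", "arguments": {
  "series": [
    {"dx": 0.4,"dy": 0,"dz": 0,"rx": 0,"ry": 0,"rz": 0,"grip": 1},
    {"dx": 0.2,"dy": 0,"dz": 0,"rx": 0,"ry": 0,"rz": 0,"grip": 1}
  ]
}}

```text
t: 13.25
tool_pos: [0.4996, -0.2468, 0.1184]
ee_rot: [-2.214, 0.025, 2.221]
ft_force: [-0.4, 0.5, 0.9]
width: 0.005
```

```bash
python3 -c "
from h import *
plan(ch((-70,0,136)),0,True)
for n in('scene','top'): 
  im=optics.grab_frame(n);cv2.imwrite(f'pics/i_{n}.png',cv2.resize(im[200:370,200:430],None,fx=3.4,fy=3.4,interpolation=2))
"
```

```text
t 13.25 tcp [ 0.4996 -0.2468  0.1184] d_cm [0.14 0.08 0.18] rv [-0.     0.003 -0.007] target [ 0.4977 -0.2476  0.117 ] F [-0.4  0.5  0.9] w 0.5 q [ 0.13  0.45  0.34  1.9  -0.19  0.82 -1.01]
```

View pics/i_scene.png

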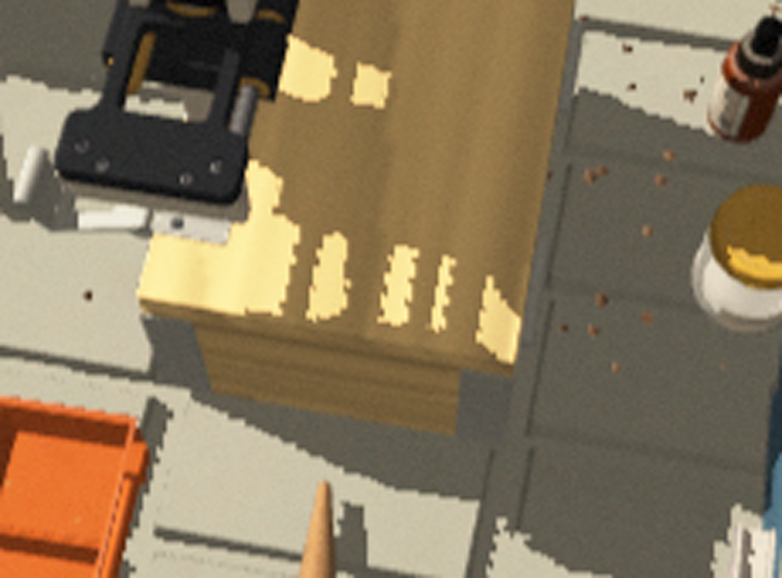

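View pics/i_top.png

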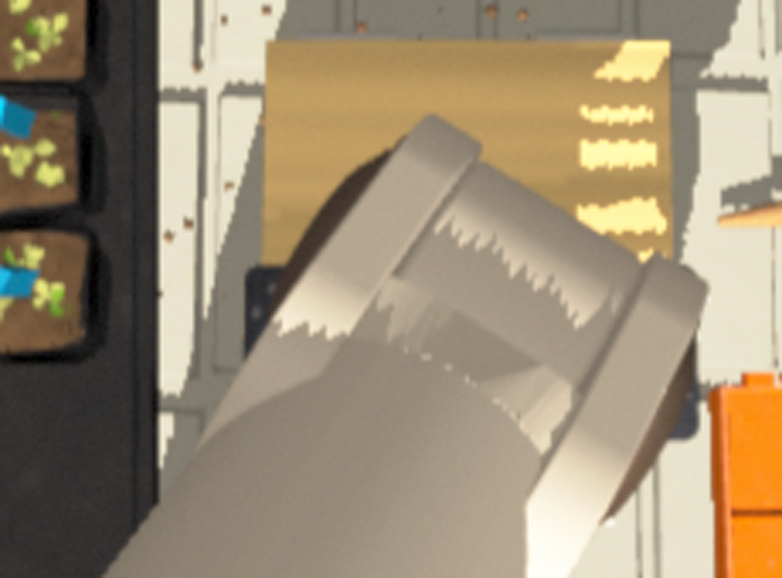

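The lid is shut again: its corner is at (138,300), as it was before. Now back to the hasp.

Request:
{"name": "apply_moves", "arguments": {
  "series": [
    {"dx": -5,"dy": 0,"dz": 0,"rx": 0,"ry": 0,"rz": 0,"grip": 1},
    {"dx": -5,"dy": 0,"dz": 0,"rx": 0,"ry": 0,"rz": 0,"grip": 1},
    {"dx": -1,"dy": 2.8,"dz": 4.5,"rx": 0,"ry": 0.15,"rz": 0,"grip": 0.45},
    {"dx": 0,"dy": 2.8,"dz": 4.5,"rx": 0,"ry": 0.15,"rz": 0,"grip": 0.45},
    {"dx": 0,"dy": 0,"dz": 0,"rx": 0,"ry": 0,"rz": 0,"grip": 0.45}
  ]
}}

```text
t: 13.98
tool_pos: [0.4026, -0.3012, 0.2206]
ee_rot: [-2.509, 0.034, 1.868]
ft_force: [0.2, -0.3, 0.4]
width: 0.281
```

```bash
python3 -c "
from h import *
plan(ch((-142.6,-55,130.5)),.3,True)
for n in('scene','top'): 
  im=optics.grab_frame(n);cv2.imwrite(f'pics/j_{n}.png',cv2.resize(im[200:370,200:430],None,fx=3.4,fy=3.4,interpolation=2))
"
```

```text
t 13.975 tcp [ 0.4026 -0.3012  0.2206] d_cm [11.15 -0.06  0.49] rv [-0.009  0.009 -0.005] target [ 0.4299 -0.3015  0.1123] F [ 0.2 -0.3  0.4] w 25.9 q [ 0.31  0.08  0.43  2.14 -0.34  0.73 -0.63]
```

View pics/j_scene.png

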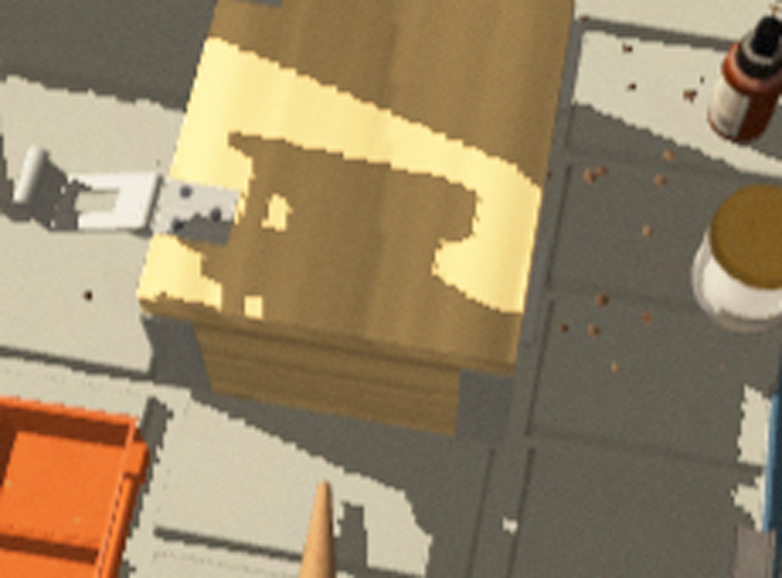

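View pics/j_top.png

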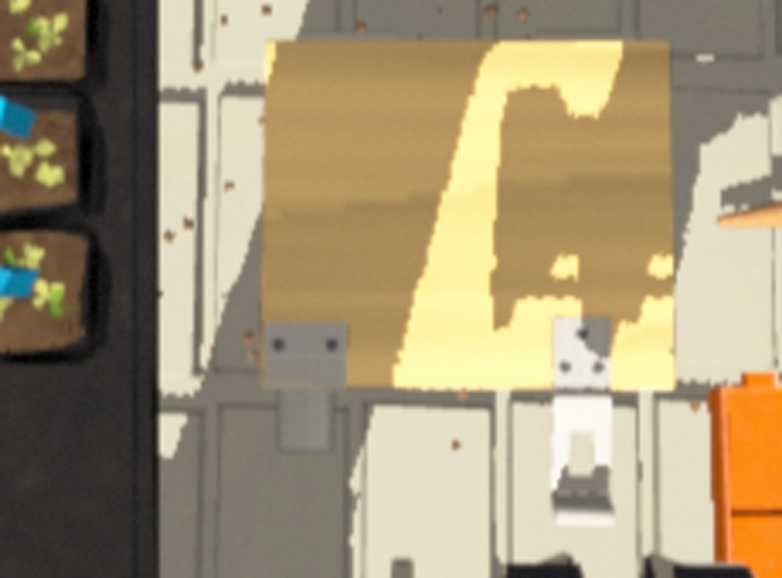

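```bash
python3 -c "
from h import *
f=lambda x,y:(200+x/3.4-.35,200+y/3.4-.35)
print('roll',tri(f(32,174),f(584,518)))
print('corner R',tri(f(139,300),f(673,387)))
o=monitor.get_obs();print(o['width'])
"
```

```text
roll (array([-144.1,  -53.2,  128.8]), np.float64(1.7))
corner R (array([-84.4, -98.4, 114.2]), np.float64(0.0))
0.3677697096963934
```

Request:
{"name": "apply_moves", "arguments": {
  "series": [
    {"dx": 0,"dy": 0,"dz": 0.5,"rx": 0,"ry": 0,"rz": 0,"grip": 0.45},
    {"dx": 4,"dy": 0,"dz": 0,"rx": 0,"ry": 0,"rz": 0,"grip": 0.45},
    {"dx": 3.5,"dy": 0,"dz": 0,"rx": 0,"ry": 0,"rz": 0,"grip": 0.45},
    {"dx": 2,"dy": 0,"dz": 0,"rx": 0,"ry": 0,"rz": 0,"grip": 0.45},
    {"dx": 0.5,"dy": 0,"dz": 0,"rx": 0,"ry": 0,"rz": 0,"grip": 0.45},
    {"dx": 0,"dy": 0,"dz": 0,"rx": 0,"ry": 0,"rz": 0,"grip": 0.45}
  ]
}}

```text
t: 14.82
tool_pos: [0.4357, -0.3006, 0.1254]
ee_rot: [-2.52, 0.022, 1.872]
ft_force: [-0.6, -0.3, -0.2]
width: 0.548
```

```bash
python3 -c "
from h import *
plan(ch((-143,-54.5,130.5)),.3,True)"
```

```text
t 14.825 tcp [ 0.4357 -0.3006  0.1254] d_cm [1.07 0.04 0.96] rv [ 0.004  0.007 -0.005] target [ 0.4295 -0.301   0.1123] F [-0.6 -0.3 -0.2] w 50.4 q [ 0.36  0.29  0.35  2.17 -0.57  0.53 -0.42]
```

Request:
{"name": "apply_moves", "arguments": {
  "series": [
    {"dx": 0.5,"dy": 0,"dz": 0.9,"rx": 0,"ry": 0,"rz": 0,"grip": 0.45},
    {"dx": 0.5,"dy": 0,"dz": 0,"rx": 0,"ry": 0,"rz": 0,"grip": 0.45},
    {"dx": 0,"dy": 0,"dz": 0,"rx": 0,"ry": 0,"rz": 0,"grip": 0.45}
  ]
}}

```text
t: 15.2
tool_pos: [0.429, -0.3009, 0.1132]
ee_rot: [-2.519, 0.025, 1.87]
ft_force: [-0.2, -0.1, -0.0]
width: 0.554
```

```bash
python3 -c "
from h import *
plan(ch((-143,-54.5,130.5)),.3,True)"
```

```text
t 15.2 tcp [ 0.429  -0.3009  0.1132] d_cm [ 0.1   0.01 -0.03] rv [ 0.002  0.006 -0.006] target [ 0.4295 -0.301   0.1123] F [-0.2 -0.1 -0. ] w 51.0 q [ 0.39  0.31  0.34  2.19 -0.6   0.51 -0.38]
```

Request:
{"name": "apply_moves", "arguments": {
  "series": [
    {"dx": 0,"dy": 0,"dz": 0,"rx": 0,"ry": 0,"rz": 0,"grip": 1},
    {"dx": 0,"dy": 0,"dz": 0,"rx": 0,"ry": 0,"rz": 0,"grip": 1},
    {"dx": 0,"dy": 0,"dz": 0,"rx": 0,"ry": 0,"rz": 0,"grip": 1},
    {"dx": 0,"dy": 0,"dz": 0,"rx": 0,"ry": 0,"rz": 0,"grip": 1},
    {"dx": 0,"dy": 0,"dz": 0,"rx": 0,"ry": 0,"rz": 0,"grip": 1}
  ]
}}

```text
t: 15.82
tool_pos: [0.4292, -0.3003, 0.1132]
ee_rot: [-2.519, 0.023, 1.87]
ft_force: [0.0, 2.3, 0.1]
width: 0.293
```

```bash
cat > rig.py <<'E'
from h import *
o=monitor.get_obs();R0=R.from_rotvec(o["ee_rot"])
p=R0.inv().apply(ch((-89.1,-55,118))-o["tool_pos"])*100
print("pin in tool",p.round(2),"d per -0.1:",(p-R.from_rotvec([0,-.1,0]).apply(p)).round(3),"w",o["width"]*92,o["ft_force"].round(1),o["tool_pos"])
plan(ch((-143,-54.5,130.5)),.3,True)
E
python3 rig.py
```

```text
pin in tool [ 0.94  0.13 -4.79] d per -0.1: [-0.473  0.    -0.118] w 26.945237310513107 [0.  2.3 0.1] [ 0.42923398 -0.30033115  0.11316636]
t 15.825 tcp [ 0.4292 -0.3003  0.1132] d_cm [ 0.09  0.07 -0.  ] rv [ 0.002  0.007 -0.005] target [ 0.4295 -0.301   0.1123] F [0.  2.3 0.1] w 26.9 q [ 0.39  0.31  0.34  2.19 -0.6   0.51 -0.38]
```

Request:
{"name": "apply_moves", "arguments": {
  "series": [
    {"dx": -0.47,"dy": 0,"dz": -0.12,"rx": 0,"ry": -0.1,"rz": 0,"grip": 1},
    {"dx": -0.47,"dy": 0,"dz": -0.12,"rx": 0,"ry": -0.1,"rz": 0,"grip": 1},
    {"dx": -0.47,"dy": 0,"dz": -0.12,"rx": 0,"ry": -0.1,"rz": 0,"grip": 1}
  ]
}}

```text
t: 16.2
tool_pos: [0.4291, -0.3004, 0.1278]
ee_rot: [-2.204, 0.023, 2.229]
ft_force: [1.7, 3.5, -1.9]
width: 0.3
```

```bash
python3 rig.py
```

```text
pin in tool [ 0.92  0.11 -4.88] d per -0.1: [-0.482  0.    -0.117] w 27.572270866637886 [ 1.7  3.5 -1.9] [ 0.42913516 -0.30041326  0.12777871]
t 16.2 tcp [ 0.4291 -0.3004  0.1278] d_cm [ 1.54  0.05 -0.06] rv [ 0.001  0.311 -0.006] target [ 0.4295 -0.301   0.1123] F [ 1.7  3.5 -1.9] w 27.6 q [ 0.14  0.41  0.51  1.97 -0.25  0.83 -0.8 ]
```

Forces are small. Continue with the same steps.

Request:
{"name": "apply_moves", "arguments": {
  "series": [
    {"dx": -0.47,"dy": 0,"dz": -0.12,"rx": 0,"ry": -0.1,"rz": 0,"grip": 1},
    {"dx": -0.47,"dy": 0,"dz": -0.13,"rx": 0,"ry": -0.1,"rz": 0,"grip": 1},
    {"dx": -0.47,"dy": 0,"dz": -0.13,"rx": 0,"ry": -0.1,"rz": 0,"grip": 1},
    {"dx": -0.47,"dy": 0,"dz": -0.13,"rx": 0,"ry": -0.1,"rz": 0,"grip": 1}
  ]
}}

```text
t: 16.7
tool_pos: [0.4365, -0.3005, 0.1456]
ee_rot: [-1.714, 0.02, 2.621]
ft_force: [-3.0, 1.7, 0.8]
width: 0.296
```

```bash
python3 rig.py
```

```text
pin in tool [ 0.87  0.1  -4.89] d per -0.1: [-0.484  0.    -0.111] w 27.2274594191073 [-3.   1.7  0.8] [ 0.43650334 -0.30046906  0.14555125]
t 16.7 tcp [ 0.4365 -0.3005  0.1456] d_cm [ 3.32  0.05 -0.69] rv [-0.001  0.713 -0.005] target [ 0.4295 -0.301   0.1123] F [-3.   1.7  0.8] w 27.2 q [ 0.05  0.65  0.55  1.65 -0.11  1.28 -0.97]
```

Request:
{"name": "apply_moves", "arguments": {
  "series": [
    {"dx": 0,"dy": 0,"dz": 0,"rx": 0,"ry": 0,"rz": 0,"grip": 0.45},
    {"dx": 0,"dy": 0,"dz": 0,"rx": 0,"ry": 0,"rz": 0,"grip": 0.45},
    {"dx": -3,"dy": 0,"dz": 0,"rx": 0,"ry": 0,"rz": 0,"grip": 0.45},
    {"dx": -4,"dy": 0,"dz": 0,"rx": 0,"ry": 0,"rz": 0,"grip": 0.45},
    {"dx": -4,"dy": -3,"dz": 0,"rx": 0,"ry": 0.13,"rz": 0,"grip": 0.45},
    {"dx": 0,"dy": -5,"dz": 0,"rx": 0,"ry": 0.14,"rz": 0,"grip": 0.45},
    {"dx": 0,"dy": -5,"dz": 0,"rx": 0,"ry": 0.14,"rz": 0,"grip": 0.45},
    {"dx": 0,"dy": 0,"dz": 0,"rx": 0,"ry": 0,"rz": 0,"grip": 0.45}
  ]
}}

```text
t: 17.7
tool_pos: [0.4796, -0.1664, 0.2455]
ee_rot: [-2.222, 0.013, 2.209]
ft_force: [0.7, -0.2, 0.0]
width: 0.551
```

```bash
python3 -c "
from h import *
plan(ch((-111,78,111)),0,True)
for n in('scene','top'): 
  im=optics.grab_frame(n);cv2.imwrite(f'pics/k_{n}.png',cv2.resize(im[200:370,200:430],None,fx=3.4,fy=3.4,interpolation=2))
"
```

```text
t 17.7 tcp [ 0.4796 -0.1664  0.2455] d_cm [15.34  0.28  2.25] rv [ 0.003 -0.006 -0.   ] target [ 0.4579 -0.1689  0.092 ] F [ 0.7 -0.2  0. ] w 50.7 q [-0.19  0.21  0.54  1.91 -0.12  1.05 -1.18]
```

View pics/k_scene.png

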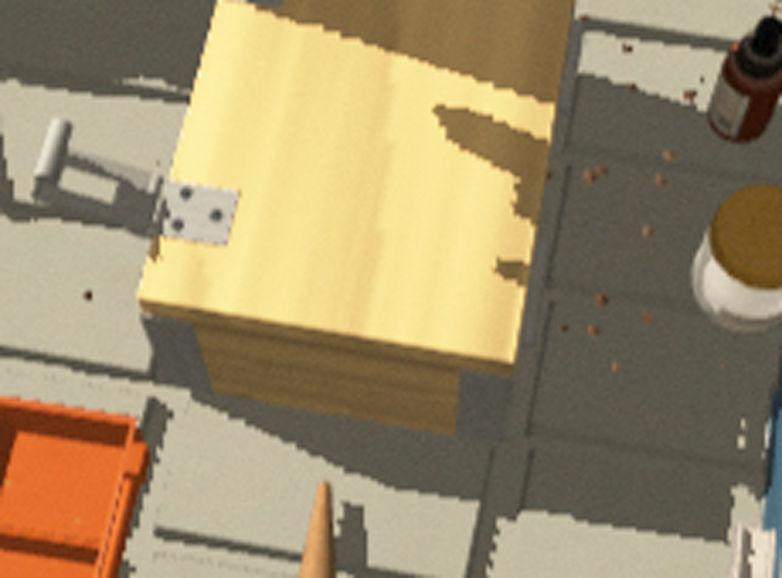

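View pics/k_top.png

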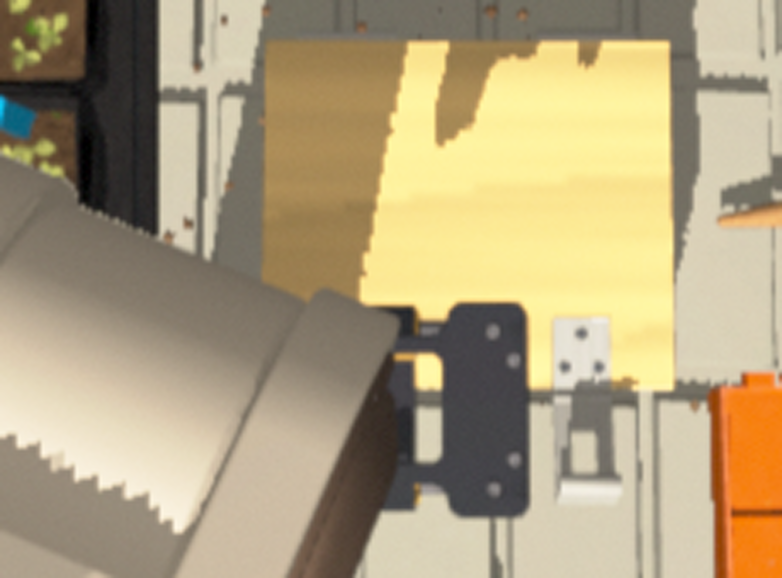

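```bash
python3 -c "
from h import *
f=lambda x,y:(200+x/3.4-.35,200+y/3.4-.35)
m,e=tri(f(53,150),f(590,490));print('roll',m,e); a=np.arctan2(-(m[0]+89.1),-(m[2]-118));print(a-.511)
"
```

```text
roll [-128.9  -53.5  158.4] 2.0
1.8526756473795727
```

Request:
{"name": "apply_moves", "arguments": {
  "series": [
    {"dx": 4,"dy": 0.15,"dz": 2.25,"rx": 0,"ry": 0,"rz": 0,"grip": 0.45},
    {"dx": 4,"dy": 0.1,"dz": 0,"rx": 0,"ry": 0,"rz": 0,"grip": 0.45},
    {"dx": 3,"dy": 0,"dz": 0,"rx": 0,"ry": 0,"rz": 0,"grip": 0.45},
    {"dx": 0,"dy": 0,"dz": 0,"rx": 0,"ry": 0,"rz": 0,"grip": 0.45}
  ]
}}

```text
t: 18.3
tool_pos: [0.4599, -0.1753, 0.1338]
ee_rot: [-2.216, 0.027, 2.217]
ft_force: [0.2, -0.2, 0.6]
width: 0.55
```

```bash
python3 -c "
from h import *
plan(ch((-111,78,111)),0,True)
for n in('scene','top'): 
  im=optics.grab_frame(n);cv2.imwrite(f'pics/l_{n}.png',cv2.resize(im[140:310,180:410],None,fx=3.4,fy=3.4,interpolation=2))
"
```

```text
t 18.3 tcp [ 0.4599 -0.1753  0.1338] d_cm [ 4.18 -0.66  0.21] rv [-0.002  0.001 -0.007] target [ 0.4579 -0.1689  0.092 ] F [ 0.2 -0.2  0.6] w 50.6 q [-0.13  0.34  0.51  2.05 -0.22  0.8  -1.07]
```

View pics/l_scene.png

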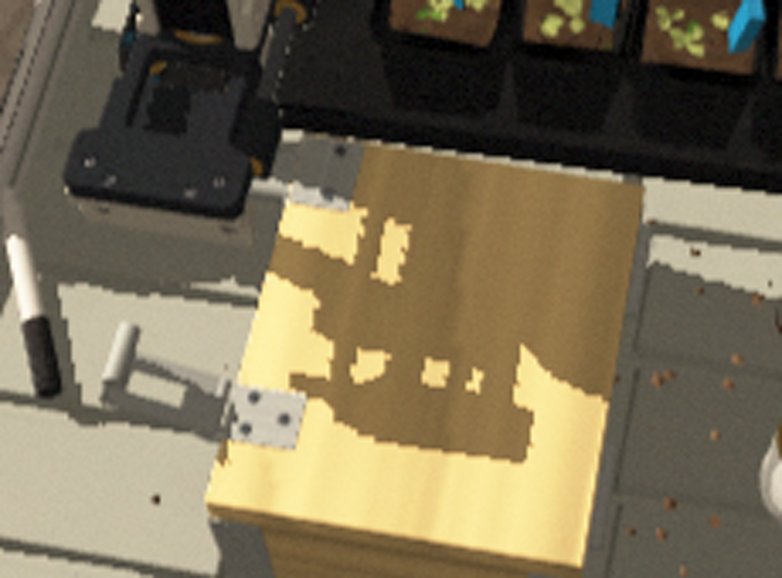

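Request:
{"name": "apply_moves", "arguments": {
  "series": [
    {"dx": 0,"dy": -0.65,"dz": 0.2,"rx": 0,"ry": 0,"rz": 0,"grip": 0.45},
    {"dx": 1.5,"dy": 0,"dz": 0,"rx": 0,"ry": 0,"rz": 0,"grip": 0.45},
    {"dx": 1.7,"dy": 0,"dz": 0,"rx": 0,"ry": 0,"rz": 0,"grip": 0.45},
    {"dx": 1,"dy": 0,"dz": 0,"rx": 0,"ry": 0,"rz": 0,"grip": 0.45},
    {"dx": 0,"dy": 0,"dz": 0,"rx": 0,"ry": 0,"rz": 0,"grip": 0.45}
  ]
}}

```text
t: 19.02
tool_pos: [0.4583, -0.1674, 0.0922]
ee_rot: [-2.218, 0.023, 2.216]
ft_force: [0.1, 0.0, 0.4]
width: 0.553
```

```bash
python3 -c "
from h import *
plan(ch((-111,78,111)),0,True)
"
```

```text
t 19.025 tcp [ 0.4583 -0.1674  0.0922] d_cm [0.02 0.16 0.04] rv [ 0.    -0.001 -0.006] target [ 0.4579 -0.1689  0.092 ] F [0.1 0.  0.4] w 50.9 q [-0.11  0.41  0.47  2.09 -0.27  0.71 -1.04]
```

Request:
{"name": "apply_moves", "arguments": {
  "series": [
    {"dx": 0,"dy": 0.15,"dz": 0,"rx": 0,"ry": 0,"rz": 0,"grip": 1},
    {"dx": 0,"dy": 0,"dz": 0,"rx": 0,"ry": 0,"rz": 0,"grip": 1},
    {"dx": 0,"dy": 0,"dz": 0,"rx": 0,"ry": 0,"rz": 0,"grip": 1},
    {"dx": 0,"dy": 0,"dz": 0,"rx": 0,"ry": 0,"rz": 0,"grip": 1},
    {"dx": 0,"dy": 0,"dz": 0,"rx": 0,"ry": 0,"rz": 0,"grip": 1}
  ]
}}

```text
t: 19.65
tool_pos: [0.4597, -0.168, 0.0938]
ee_rot: [-2.221, 0.021, 2.213]
ft_force: [0.0, 5.3, 5.1]
width: 0.299
```

```bash
cat > lid.py <<'E'
from h import *
import sys
o=monitor.get_obs();R1=R.from_rotvec(o["ee_rot"]);g=o["tool_pos"]-R1.apply([.019,0,0])
h=ch((85,78,100));r=RC.inv().apply(g-h)*1000
a0=np.arctan2(r[2],-r[0]);rad=np.hypot(r[0],r[2])
print("w",o["width"]*92,"F",o["ft_force"].round(1),"t",o["t"],"rel",r.round(1),"rad",rad.round(1),"ang",a0.round(3),"tiltx",R1.as_matrix()[:,0].round(3),"q",o["qpos"].round(2))
st=float(sys.argv[1]);n=int(sys.argv[2]);rad=float(sys.argv[3]) if len(sys.argv)>3 else rad
prev=np.array([-rad*np.cos(a0),rad*np.sin(a0)])
for i in range(1,n+1):
    p=rad*np.array([-np.cos(a0+i*st),np.sin(a0+i*st)]);d=p-prev;prev=p
    print(round(a0+i*st,2),(R1.inv().apply(RC.apply([d[0],0,d[1]]))/10).round(2))
E
python3 lid.py .07 24
```

```text
w 27.485741058381247 F [0.  5.3 5.1] t 19.65 rel [-194.3    1.1   12.8] rad 194.7 ang 0.066 tiltx [ 0.004 -0.005 -1.   ] q [-0.1   0.4   0.47  2.08 -0.27  0.71 -1.04]
0.14 [-1.36  0.01 -0.14]
0.21 [-1.34  0.01 -0.24]
0.28 [-1.32  0.01 -0.33]
0.35 [-1.3   0.01 -0.42]
0.42 [-1.26  0.01 -0.51]
0.49 [-1.22  0.01 -0.6 ]
0.56 [-1.18  0.01 -0.68]
0.63 [-1.13  0.01 -0.76]
0.7 [-1.07  0.01 -0.84]
0.77 [-1.01  0.01 -0.91]
0.84 [-0.94  0.01 -0.98]
0.91 [-0.87  0.01 -1.05]
0.98 [-0.8   0.01 -1.1 ]
1.05 [-0.72  0.   -1.16]
1.12 [-0.64  0.   -1.2 ]
1.19 [-0.55  0.   -1.25]
1.26 [-0.46  0.   -1.28]
1.33 [-0.37  0.   -1.31]
1.4 [-0.28  0.   -1.33]
1.47 [-0.18  0.   -1.35]
1.54 [-0.09  0.   -1.36]
1.61 [ 0.01  0.   -1.36]
1.68 [ 0.1   0.   -1.36]
1.75 [ 0.2   0.   -1.35]
```

Request:
{"name": "apply_moves", "arguments": {
  "series": [
    {"dx": -1.36,"dy": 0,"dz": -0.14,"rx": 0,"ry": 0,"rz": 0,"grip": 1},
    {"dx": -1.34,"dy": 0,"dz": -0.24,"rx": 0,"ry": 0,"rz": 0,"grip": 1},
    {"dx": -1.32,"dy": 0,"dz": -0.33,"rx": 0,"ry": 0,"rz": 0,"grip": 1},
    {"dx": -1.3,"dy": 0,"dz": -0.42,"rx": 0,"ry": 0,"rz": 0,"grip": 1}
  ]
}}

```text
t: 20.15
tool_pos: [0.4692, -0.1682, 0.1468]
ee_rot: [-2.217, 0.022, 2.216]
ft_force: [-0.2, 4.5, -6.7]
width: 0.302
```

```bash
python3 lid.py .07 8
```

```text
w 27.813692508562823 F [-0.2  4.5 -6.7] t 20.15 rel [-184.7    1.    65.8] rad 196.1 ang 0.342 tiltx [ 0.001 -0.005 -1.   ] q [-0.15  0.33  0.51  2.03 -0.21  0.83 -1.1 ]
0.41 [-1.28  0.01 -0.51]
0.48 [-1.24  0.01 -0.59]
0.55 [-1.19  0.01 -0.68]
0.62 [-1.14  0.01 -0.76]
0.69 [-1.09  0.01 -0.84]
0.76 [-1.02  0.01 -0.91]
0.83 [-0.96  0.01 -0.98]
0.9 [-0.89  0.   -1.05]
```

```bash
sed -i 's/r=RC.inv().apply(g-h)\*1000/r=RC.inv().apply(g-h)*1000-[0,0,4.5]/' lid.py; python3 lid.py .07 8 195
```

```text
w 27.813692508562823 F [-0.2  4.5 -6.7] t 20.15 rel [-184.7    1.    61.3] rad 194.6 ang 0.321 tiltx [ 0.001 -0.005 -1.   ] q [-0.15  0.33  0.51  2.03 -0.21  0.83 -1.1 ]
0.39 [-1.28  0.01 -0.48]
0.46 [-1.24  0.01 -0.56]
0.53 [-1.2   0.01 -0.65]
0.6 [-1.15  0.01 -0.73]
0.67 [-1.1   0.01 -0.81]
0.74 [-1.04  0.01 -0.89]
0.81 [-0.97  0.01 -0.96]
0.88 [-0.9   0.01 -1.02]
```

Request:
{"name": "apply_moves", "arguments": {
  "series": [
    {"dx": -1.28,"dy": 0,"dz": -0.48,"rx": 0,"ry": 0,"rz": 0,"grip": 1},
    {"dx": -1.24,"dy": 0,"dz": -0.56,"rx": 0,"ry": 0,"rz": 0,"grip": 1},
    {"dx": -1.2,"dy": 0,"dz": -0.65,"rx": 0,"ry": 0,"rz": 0,"grip": 1},
    {"dx": -1.15,"dy": 0,"dz": -0.73,"rx": 0,"ry": 0,"rz": 0,"grip": 1},
    {"dx": -1.1,"dy": 0,"dz": -0.81,"rx": 0,"ry": 0,"rz": 0,"grip": 1},
    {"dx": -1.04,"dy": 0,"dz": -0.89,"rx": 0,"ry": 0,"rz": 0,"grip": 1}
  ]
}}

```text
t: 20.9
tool_pos: [0.5108, -0.1691, 0.2173]
ee_rot: [-2.218, 0.024, 2.215]
ft_force: [-1.3, 3.4, -7.2]
width: 0.304
```

```bash
python3 lid.py .07 8 195
```

```text
w 27.970626186033577 F [-1.3  3.4 -7.2] t 20.9 rel [-143.1    0.8  131.8] rad 194.6 ang 0.744 tiltx [ 0.001 -0.006 -1.   ] q [-0.17  0.3   0.53  1.87 -0.17  1.01 -1.16]
0.81 [-0.97  0.01 -0.96]
0.88 [-0.9   0.01 -1.03]
0.95 [-0.83  0.   -1.09]
1.02 [-0.75  0.   -1.14]
1.09 [-0.67  0.   -1.19]
1.16 [-0.58  0.   -1.23]
1.23 [-0.49  0.   -1.27]
1.3 [-0.4  0.  -1.3]
```

Request:
{"name": "apply_moves", "arguments": {
  "series": [
    {"dx": -0.97,"dy": 0,"dz": -0.96,"rx": 0,"ry": 0,"rz": 0,"grip": 1},
    {"dx": -0.9,"dy": 0,"dz": -1.03,"rx": 0,"ry": 0,"rz": 0,"grip": 1},
    {"dx": -0.83,"dy": 0,"dz": -1.09,"rx": 0,"ry": 0,"rz": 0,"grip": 1},
    {"dx": -0.75,"dy": 0,"dz": -1.14,"rx": 0,"ry": 0,"rz": 0,"grip": 1},
    {"dx": -0.67,"dy": 0,"dz": -1.19,"rx": 0,"ry": 0,"rz": 0,"grip": 1}
  ]
}}

```text
t: 21.52
tool_pos: [0.5653, -0.1701, 0.2589]
ee_rot: [-2.219, 0.024, 2.215]
ft_force: [-3.5, 2.4, -5.3]
width: 0.299
```

```bash
python3 lid.py .07 9 195
```

```text
w 27.541379190607316 F [-3.5  2.4 -5.3] t 21.525 rel [-88.7   0.5 173.4] rad 194.8 ang 1.098 tiltx [ 0.002 -0.007 -1.   ] q [-0.17  0.36  0.53  1.7  -0.19  1.13 -1.17]
1.17 [-0.58  0.   -1.24]
1.24 [-0.49  0.   -1.27]
1.31 [-0.4   0.   -1.31]
1.38 [-0.31  0.   -1.33]
1.45 [-0.21  0.   -1.35]
1.52 [-0.12  0.   -1.36]
1.59 [-0.02 -0.   -1.36]
1.66 [ 0.07 -0.   -1.36]
1.73 [ 0.17 -0.   -1.35]
```

Request:
{"name": "apply_moves", "arguments": {
  "series": [
    {"dx": -0.58,"dy": 0,"dz": -1.24,"rx": 0,"ry": 0,"rz": 0,"grip": 1},
    {"dx": -0.49,"dy": 0,"dz": -1.27,"rx": 0,"ry": 0,"rz": 0,"grip": 1},
    {"dx": -0.4,"dy": 0,"dz": -1.31,"rx": 0,"ry": 0,"rz": 0,"grip": 1},
    {"dx": -0.31,"dy": 0,"dz": -1.33,"rx": 0,"ry": 0,"rz": 0,"grip": 1},
    {"dx": -0.21,"dy": 0,"dz": -1.35,"rx": 0,"ry": 0,"rz": 0,"grip": 1}
  ]
}}

```text
t: 22.15
tool_pos: [0.6308, -0.1715, 0.2796]
ee_rot: [-2.221, 0.026, 2.213]
ft_force: [-4.5, 1.6, -1.2]
width: 0.301
```

```bash
python3 lid.py .07 5 195
```

```text
w 27.684956891032275 F [-4.5  1.6 -1.2] t 22.15 rel [-23.1   0.2 194.1] rad 195.5 ang 1.452 tiltx [ 0.004 -0.008 -1.   ] q [-0.14  0.46  0.51  1.51 -0.23  1.22 -1.18]
1.52 [-0.11  0.   -1.36]
1.59 [-0.01 -0.   -1.36]
1.66 [ 0.08 -0.   -1.36]
1.73 [ 0.18 -0.   -1.35]
1.8 [ 0.27 -0.   -1.34]
```

Request:
{"name": "apply_moves", "arguments": {
  "series": [
    {"dx": -0.11,"dy": 0,"dz": -1.36,"rx": 0,"ry": 0,"rz": 0,"grip": 1},
    {"dx": -0.01,"dy": 0,"dz": -1.36,"rx": 0,"ry": 0,"rz": 0,"grip": 1},
    {"dx": 0.08,"dy": 0,"dz": -1.36,"rx": 0,"ry": 0,"rz": 0,"grip": 1},
    {"dx": 0.1,"dy": 0,"dz": -0.8,"rx": 0,"ry": 0,"rz": 0,"grip": 1},
    {"dx": 0,"dy": 0,"dz": 0,"rx": 0,"ry": 0,"rz": 0,"grip": 1}
  ]
}}

```text
t: 22.78
tool_pos: [0.6817, -0.1726, 0.28]
ee_rot: [-2.228, 0.027, 2.208]
ft_force: [1.9, -1.7, 2.8]
width: 0.3
```

```bash
python3 lid.py .07 1 195;  python3 -c "
from h import *
for n in('scene','top'): 
  im=optics.grab_frame(n);cv2.imwrite(f'pics/m_{n}.png',im)
"
```

```text
w 27.5897657874707 F [ 1.9 -1.7  2.8] t 22.775 rel [ 2.760e+01 -1.000e-01  1.945e+02] rad 196.4 ang 1.712 tiltx [ 0.009 -0.009 -1.   ] q [-0.12  0.56  0.5   1.37 -0.26  1.27 -1.19]
1.78 [ 0.25 -0.   -1.34]
```

View pics/m_scene.png

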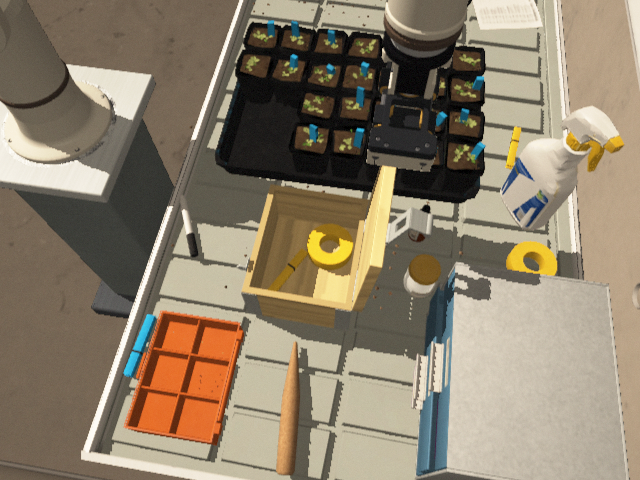

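The lid stands upright at about 1.67 rad, with the hasp still swung up. Letting go and rising clear.

Request:
{"name": "apply_moves", "arguments": {
  "series": [
    {"dx": 0,"dy": 0,"dz": 0,"rx": 0,"ry": 0,"rz": 0,"grip": 0.45},
    {"dx": 0,"dy": 0,"dz": 0,"rx": 0,"ry": 0,"rz": 0,"grip": 0.45},
    {"dx": -2.5,"dy": 0,"dz": 0,"rx": 0,"ry": 0,"rz": 0,"grip": 0.45},
    {"dx": -3,"dy": 0,"dz": 0,"rx": 0,"ry": 0,"rz": 0,"grip": 0.45},
    {"dx": -4,"dy": 0,"dz": 0,"rx": 0,"ry": 0,"rz": 0,"grip": 0.45},
    {"dx": -3,"dy": 0,"dz": 3,"rx": 0,"ry": 0,"rz": 0,"grip": 0.45},
    {"dx": 0,"dy": 0,"dz": 4,"rx": 0,"ry": 0,"rz": 0,"grip": 0.45},
    {"dx": 0,"dy": 0,"dz": 0,"rx": 0,"ry": 0,"rz": 0,"grip": 0.45}
  ]
}}

```text
t: 23.88
tool_pos: [0.6059, -0.1702, 0.4034]
ee_rot: [-2.219, 0.025, 2.212]
ft_force: [0.9, 0.7, -0.7]
width: 0.549
```

```bash
python3 -c "
from h import *
o=monitor.get_obs();print(o['tool_pos'],o['ft_force'],o['t'],o['width']*92)
for n in('scene','top'): 
  im=optics.grab_frame(n);cv2.imwrite(f'pics/n_{n}.png',im[90:390,150:550] if 0 else cv2.resize(im[100:350,200:480],None,fx=2.4,fy=2.4,interpolation=2))
"
```

```text
[ 0.60592823 -0.17019297  0.40343821] [ 0.8658329   0.74568158 -0.72610806] 23.875 50.49289885903956
```

View pics/n_scene.png

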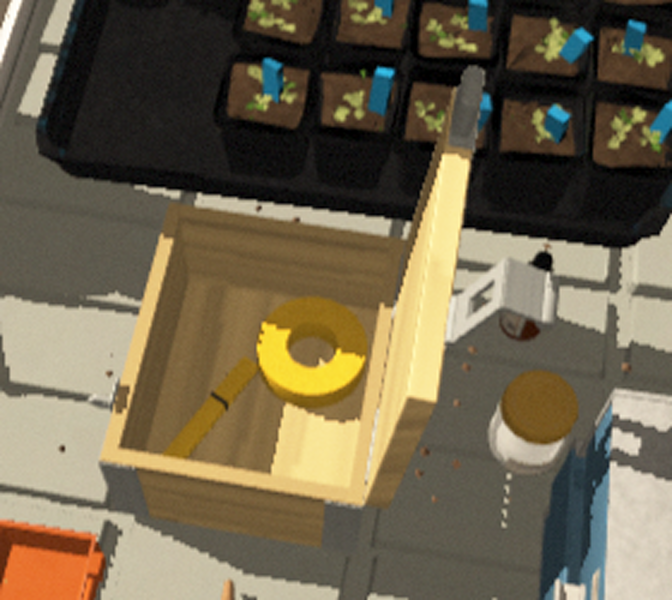

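View pics/n_top.png

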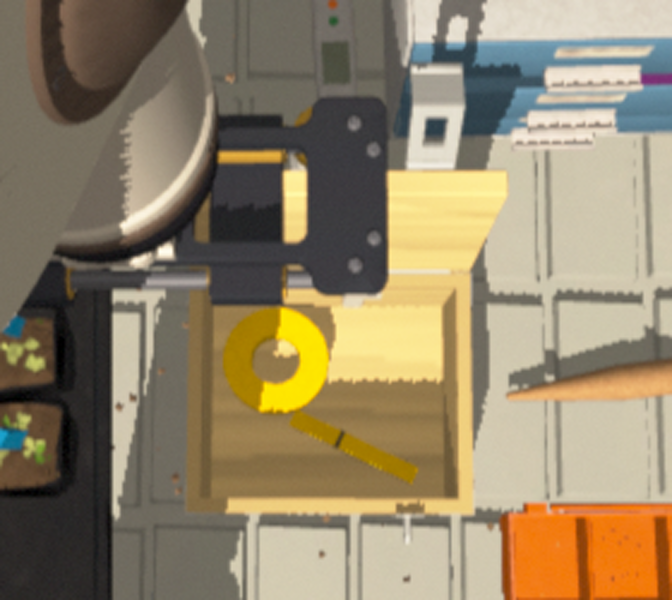

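```bash
python3 -c "
from h import *
f=lambda x,y:(200+x/2.4-.3,100+y/2.4-.3)
m,e=tri(f(437,403),f(507,171));print(m,e,'angle',np.arctan2(m[2]-100,85-m[0])-np.arctan2(16,170))
m,e=tri(f(553,300),f(437,66));print('roll',m,e)
"
```

```text
[112.9 -99.8 267.5] 0.4 angle 1.6420069767871892
roll [159.7 -55.7 311. ] 0.0
```

```bash
python3 -c "
from cell import order
print(order.hand_in())"
```

```text
the job is handed in; nothing more can be done
None
```

The chest is open and the job is handed in at about 24 s. The lid stands upright and the hasp is swung up. The robot is clear of everything, with the wrist reading about 1 N.

**Last checks:** From two camera views, the lid measures about 1.64 rad (1.57 is upright) and the hasp about 1.84 rad (1.57 is straight out). I did not measure the jar and bottle, but they look upright and unmoved in the last pictures.

**What went wrong on the way:**
- **First hasp try:** it stopped at about 1.29 rad and pulled the still-closed lid up by about 0.13 rad. The wrist force reached about 35 N. I pressed the lid shut again and gripped the roll once more. This time I turned the tool with the hasp, which brought it to between 1.85 and 2.0 rad with the lid shut. Only then did I raise the lid. That brief lift came before the hasp was fully up, so it may count against the order asked.
- **Joint 5:** during the first approach it touched the end of its range (-1.41), so I backed off and used a smaller tilt.

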